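# Pack the fuse canisters and close the service case

## Task

Pack the service case: take every aluminium canister standing on the bench and twist it to and fro down into a free spring-clip socket of the case's insert until it stands upright and fully home on the insert's floor; do not force it down so hard that the sprung insert is driven onto its stops. Only when all are home, press down the knee of the locked folding stay to break it while the lid is still up, then lower the lid until it is fully shut. Leave the other things on the bench where they are.

Things in the scene. Friction and masses are not known exactly. Their poses are not given: they have to be found in the camera images.
- canister1: capped round aluminium canister, 47 mm diameter, 72 mm tall; its foot tapers from 47 mm at 22 mm up to 42 mm at 4 mm up, and to 37 mm at the bottom; about 180 g, weighted low. Origin at the centre of its underside, z up along its axis. Stands upright on the bench; may be absent in a given run
- canister2: capped round aluminium canister, 47 mm diameter, 72 mm tall; its foot tapers from 47 mm at 22 mm up to 42 mm at 4 mm up, and to 37 mm at the bottom; about 180 g, weighted low. Origin at the centre of its underside, z up along its axis. Stands upright on the bench; may be absent in a given run
- canister3: capped round aluminium canister, 47 mm diameter, 72 mm tall; its foot tapers from 47 mm at 22 mm up to 42 mm at 4 mm up, and to 37 mm at the bottom; about 180 g, weighted low. Origin at the centre of its underside, z up along its axis. Stands upright on the bench; may be absent in a given run
- case: blue service case, open box 300 mm (its x) by 190 mm (its y) by 102 mm high, walls 8 mm, fixed to the bench. Origin at the centre of its underside. Lid hinged on the rim of its +y side; folding stay outside its -x wall. Three sockets in a row along its x, 68 mm apart, the middle one 28 mm to the +x and 20 mm to the -y side of its centre
- socket1 (a point): in the first (-x end) socket of the case's insert: the point on the insert's floor at the socket's centre, where the underside of a seated canister comes to rest; z up. Moves down with the insert. A socket is four upright sprung steel clips 35 mm tall (the top 6 mm flare out), 16 mm wide, facing its centre on the diagonals of the case axes, leaving a 44 mm opening; a canister's foot meets them with its underside about 18 mm above the floor
- socket2 (a point): in the middle socket of the case's insert: the point on the insert's floor at the socket's centre, where the underside of a seated canister comes to rest; z up. Moves down with the insert. The clips grip the 47 mm body with about 50 N in all: pushed straight down, friction resists with 24 to 36 N; twisted to and fro at 0.15 rad or more per mm of descent it goes down under about 10 N
- socket3 (a point): in the third (+x end) socket of the case's insert: the point on the insert's floor at the socket's centre, where the underside of a seated canister comes to rest; z up. Moves down with the insert. A seated canister's top is 37 mm above the clip tops and 6 mm below the case rim
- insert (a joint): how far (m) the insert, a grey plate carried on springs in the case, is pressed down: 0 at rest (its floor 24 mm above the bench), 0.010 on its hard stops. It starts to move under about 11 N (less the weight of the canisters already on it) and yields 1 mm per 1.2 N
- lid (a joint): lid angle (rad): 0 = locked open, leaning 5 degrees back past upright; 1.658 = shut flat on the rim. A 12 mm plate, 300 by 190 mm, 500 g, on a stiff damped hinge: it stays where it is left from upright to about half shut, lower down it sinks slowly. It cannot be lowered while the stay is locked
- case_hinge (a point): middle of the lid's hinge line, on the case's +y rim, 102 mm above the bench; the line runs along the case's x. The lid's inner face passes through it
- lid_edge (a point): middle of the lid's free edge, on its outer face, 190 mm from the hinge line; axes of the lid: z out of the outer face (up when shut), -y from the hinge to the free edge
- stay (a joint): angle (rad) by which the stay's lower bar is pressed down: 0 = locked, slightly over centre; above 0.15 = broken; about 1.2 with the lid shut. The bar is 125 mm long, pivoted at rim height on the -x wall, 75 mm to the -y side of the case's middle, and when locked rises towards the hinge side at 32 degrees. It stays where it is left; about 4 N at the knee moves it
- stay_knee (a point): centre of the thumb pin at the stay's knee: a level steel pin 18 mm in diameter, 24 mm long, along the case's x, beginning 9 mm outside the -x wall. Locked, it is 169 mm above the bench and 64 mm from the hinge line; pressed, it swings down and towards the hinge side; 30 mm down breaks the stay
- breaker: white circuit breaker block 60 x 54 x 75 mm, bystander. Origin under its centre
- tape: roll of black tape, 64 mm diameter, 19 mm tall, bystander. Origin under its centre
- pot: grey plastic pot with black lid, 54 mm diameter, 62 mm tall, bystander (not a canister). Origin under its centre
- terminal: terminal strip on a short rail, 50 x 100 x 42 mm, bystander. Origin under its centre
- driver: screwdriver 200 mm long, bystander
There are look-alikes about, which are no part of the job. What is shaped like the canister1 but red is not meant. Leave any pink look-alike of the canister3 alone.

How it is judged:
By the outcome, as a careful person would: the job done as asked, in the order asked, and still so for the second after the job is handed in, with the robot touching nothing.
Of canister1, canister2, canister3 only 2 to 3 are there at a start; the rules pass over those that are not, and their reading is None.
At some moment in a run one of canister1, canister2, canister3 may be knocked a few centimetres aside while the robot is not near it.
Once in a run the grip may slacken for a moment while it holds something.
It also fails if it takes over 210 s, if anything falls off the work surface, if the arm or the gripper's body presses on something with over 40 N, if the wrist force passes 120 N, or if a joint passes its speed limit or range.

## Robot

A 6-joint arm with a two-finger parallel gripper is mounted at the origin on the work surface. World frame = base frame: x ahead of the robot, y to its left, z up, the work surface at z = 0. Lengths are in mm, angles in degrees, forces in N, time in s.
With the tool pointing down it reaches from about 300 to 850 mm from the base axis. Payload 4.2 kg.
Tool frame: the origin (TCP) lies midway between the tips of the shut fingers; the grasp point (between the pads) lies 19 mm behind it; x points along the fingers, z is the direction in which the jaws open and shut, and the axes are right-handed (so a half turn about x gives the same grasp; the last joint's range is limited). The gripper opens to 91 mm and grips with 3 to 60 N. Pads are 32 mm wide; open, the fingers measure 118 mm over their backs; the gripper's body (76 mm by 178 mm) begins 60 mm behind the grasp point.
Start: joints at [-67.323, 18.312, 89.639, -0, 72.044, -1.146], TCP at [232.26, -526.021, 213.976] pointing down, gripper open.
Joint ranges: [-177.97, 177.97], [-48.28, 115.42], [12.27, 149.76], [-77.06, 257.06], [2.81, 150.46], [-146.56, 146.56]. Speed limits (degrees/s): [147.25, 147.25, 180, 180, 180, 180].

## Interface

Orientations are given as [roll, pitch, yaw] about the fixed x, y, z axes, in that order (R = Rz(yaw) Ry(pitch) Rx(roll)).
In Python, from workcell import env gives the robot as it stands.
- The arm moves only by the tool send_rows, never from a script. Its argument "commands" is a list that holds one entry, the list of rows, each a list of 6 numbers: the shift along the tool's x, y, z normalised to -1 to 1, where 1 is 0.1 m, then the turn, a rotation vector about the tool's x, y, z normalised to -1 to 1, where 1 is 2 pi rad. In form: [[[x, y, z, wx, wy, wz], ...]]. A call has 1 to 20 rows; each row is the pose to reach, as a shift and turn from the pose commanded when the call began, along the tool's axes at that moment, turning the shorter way round; what a row does not reach only later rows make up. A row lasts 1/8 s, in which the tool goes at most 62.5 mm and 10.7 degrees, less where a joint would pass 70% of its speed; a pose out of reach is approached as far as the arm can. A call with a number of a shift or a turn outside -1 to 1 is refused whole. A call with a gripper value outside its range is refused whole. "jaw" is the closure, from -1 (fully open) to 1 (shut), so that 0 is half open, set as the call begins (left out, the last holds). The fingers move at their own pace and stop on an object; "force" is the grip in N (left out, the last holds). Time passes only in rows, so rows that repeat a pose let the fingers close. It gives the time, the measured TCP pose, the force and the opening at its end, in the units of the state.
- env.state(): the state, without advancing time (a new reading comes with each control period).
- env.grab_frame(name): name is "scene" or "top" or "wrist"; returns (picture, depth): 400x640x3 uint8, red, green, blue; 400x640 float32, mm along the optical axis (not along the pixel's ray), 0 where there is no reading.
- env.get_calibration(name): a dict with "mtx" (3x3 intrinsics, pixels), "dist_coeffs" ([k1, k2, p1, p2, k3] as OpenCV has them; the pictures are not rectified), "camera_from_world" (4x4, takes a point from world to camera coordinates). Camera axes: x right, y up, looking along -z (the intrinsics and any distortion apply to the point x, -y, -z); pixel columns grow to the right and rows downward; lengths in mm; the calibration is good to about 2 mm. A picture is of the moment at which its call begins: read the wrist's pose just before it. get_calibration takes no time and is no camera call; for the wrist camera it gives the pose at the moment of the call.
- env.job_done(): hands the job in, once; it reports no verdict.
The state is a dict: "time_s": time; "qpos": joint angles; "qvel": joint speeds; "effort": joint torques, N m; "ee_pos": TCP position; "ee_rot": TCP orientation; "force": force on the tool from outside, world axes, zero at the start; "torque": the same for the moment, N m; "gripper_width": finger opening in mm.
Only numpy, scipy, OpenCV 4.12 (cv2) and the standard library are available. Lean on these libraries where they do the work, as an engineer would, in place of code of your own. Each camera call takes 0.05 s, during which the arm holds its last target.

## Working session

There is one attempt and no reset: what is moved stays moved. The work goes in short steps, Python scripts to look and compute and a tool call to move; the robot and the scene stay as the last step left them, time stands still between calls to the robot, and variables do not carry over. Pictures are saved under pics/ and viewed, and the job is handed in when it is done.

Besides the shell and the picture viewer there is one more tool, called after "Request:" by a JSON object that holds its "fn" and its "kwargs", one argument or row to a line. send_rows: Moves the arm, as the interface text tells. Its arguments: {"type":"object","properties":{"commands":{"type":"array","items":{"type":"array","items":{"type":"array","items":{"type":"number","minimum":-1,"maximum":1}}}},"jaw":{"type":"number"},"force":{"type":"number"}},"required":["commands"]}

```bash
ls; mkdir -p pics; python3 - <<'E'
from workcell import env
import cv2
s=env.state(); print(s)
for n in ["scene","top","wrist"]:
    c=env.get_calibration(n); print(n,c)
    p,d=env.grab_frame(n); cv2.imwrite(f"pics/a_{n}.png",p[:,:,::-1])
    import numpy as np; np.savez(f"pics/a_{n}.npz",p=p,d=d,T=c["camera_from_world"],K=c["mtx"],D=c["dist_coeffs"])
E
```

```text
pics
{'time_s': 0.0, 'qpos': array([-6.73237335e+01,  1.83527066e+01,  8.97060144e+01, -4.71236796e-04,
        7.20428130e+01, -1.14505746e+00]), 'qvel': array([-0.06849361,  0.13714258,  0.05952247,  0.00219038, -0.07216639,
        0.04518037]), 'effort': array([-7.01549743e-04, -4.12462449e+01, -2.31973135e+01,  7.26164994e-02,
        4.59191320e-02, -1.67041508e-04]), 'ee_pos': array([ 232.04934959, -525.55517778,  213.11224409]), 'ee_rot': array([179.10776114,  89.89846497, 112.92923079]), 'force': array([ 0.57296676,  0.14325811, -0.77323634]), 'torque': array([-0.01366052,  0.01923566,  0.0315372 ]), 'gripper_width': 91.44061494370558}
scene {'mtx': array([[452.36012009,   0.        , 312.07145811],
       [  0.        , 452.36012009, 197.95462725],
       [  0.        ,   0.        ,   1.        ]]), 'dist_coeffs': array([-0.05681483,  0.        ,  0.        ,  0.        ,  0.        ]), 'camera_from_world': array([[ 6.16566847e-01,  7.87299860e-01,  2.06259517e-03,
        -3.44979374e+02],
       [-4.81811840e-01,  3.75252091e-01,  7.91860606e-01,
         1.40878921e+02]
[... 708 characters left out ...]
[ 0.00000000e+00,  0.00000000e+00,  0.00000000e+00,
         1.00000000e+00]])}
wrist {'mtx': array([[346.5810055 ,   0.        , 323.64589869],
       [  0.        , 346.5810055 , 201.63405088],
       [  0.        ,   0.        ,   1.        ]]), 'dist_coeffs': array([-0.00460925,  0.        ,  0.        ,  0.        ,  0.        ]), 'camera_from_world': array([[ 4.02913718e-01, -9.15237848e-01, -4.66575016e-04,
        -5.74615768e+02],
       [ 8.84485187e-01,  3.89506460e-01, -2.56847566e-01,
         2.80173934e+01],
       [ 2.35258347e-01,  1.03074729e-01,  9.66451815e-01,
        -3.89750217e+02],
       [ 0.00000000e+00,  0.00000000e+00,  0.00000000e+00,
         1.00000000e+00]])}
```

View pics/a_scene.png

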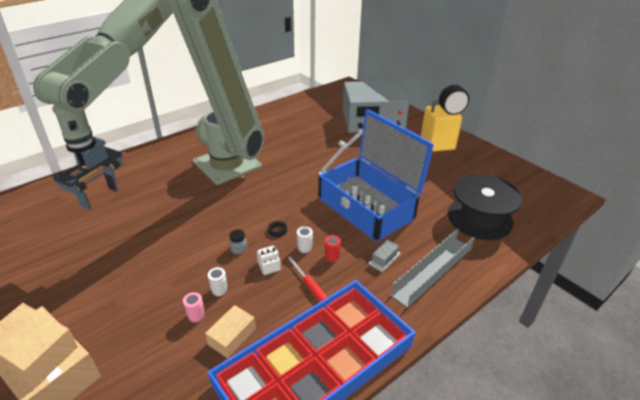

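View pics/a_top.png

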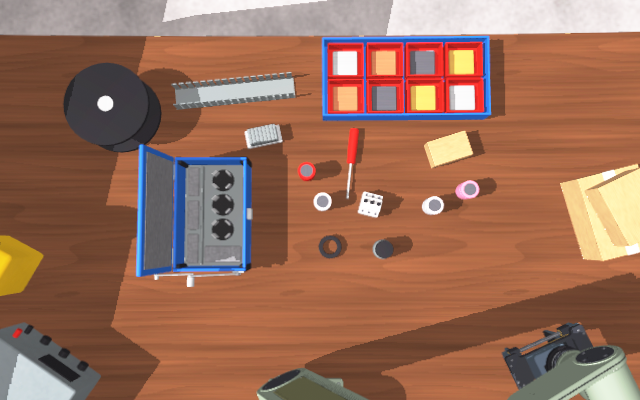

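View pics/a_wrist.png

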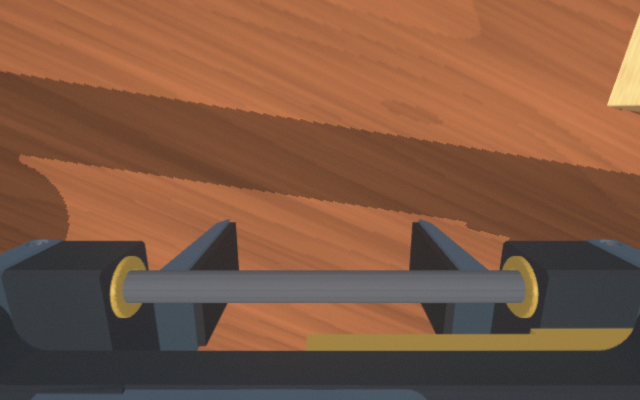

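```bash
cat > h.py <<'E'
import numpy as np, cv2
from scipy.spatial.transform import Rotation as R
from workcell import env
F=np.diag([1,-1,-1.])
def grab(n,tag=None):
    c=env.get_calibration(n); p,d=env.grab_frame(n)
    if tag: cv2.imwrite(f"pics/{tag}.png",p[:,:,::-1])
    return p,d,c
def world(uv,z,c):
    uv=np.asarray(uv,float).reshape(-1,1,2); n=cv2.undistortPoints(uv,c["mtx"],c["dist_coeffs"]).reshape(-1,2)
    z=np.asarray(z,float).reshape(-1)
    pc=np.c_[n[:,0]*z,-n[:,1]*z,-z]; T=c["camera_from_world"]
    return (pc-T[:3,3])@T[:3,:3]
def cloud(d,c):
    v,u=np.mgrid[0:d.shape[0],0:d.shape[1]]
    P=world(np.c_[u.ravel(),v.ravel()].astype(float),d.ravel(),c).reshape(d.shape+(3,)); P[d<=0]=np.nan
    return P
def proj(P,c):
    P=np.atleast_2d(P).astype(float);T=c["camera_from_world"]; q=(P@T[:3,:3].T+T[:3,3])@F
    return cv2.projectPoints(q,np.zeros(3),np.zeros(3),c["mtx"],c["dist_coeffs"])[0].reshape(-1,2)
def planez(uv,zw,c):
    a=world(uv,np.ones(len(uv))*500,c); b=world(uv,np.ones(len(uv))*1000,c); t=(zw-a[:,2])/(b[:,2]-a[:,2])
    return a+t[:,None]*(b-a)
def pose(s=None):
    s=s or env.state(); return np.array(s["ee_pos"]),R.from_euler('xyz',s["ee_rot"],degrees=True)
def circ(P,lo,hi,x,y,rad=60):
    m=(np.abs(P[...,0]-x)<rad)&(np.abs(P[...,1]-y)<rad)&(P[...,2]>lo)&(P[...,2]<hi)
    return P[m]
E
python3 - <<'E'
from h import *
def L(n):
    a=np.load(f"pics/a_{n}.npz"); return a["p"],a["d"],dict(mtx=a["K"],dist_coeffs=a["D"],camera_from_world=a["T"])
p,d,c=L("top"); P=cloud(d,c)
for n,(u,v) in dict(canA=(322,202),canB=(433,205),red=(307,172),pink=(467,189),pot=(383,248),table=(400,300),floor=(190,200),s1=(222,230),s2=(222,205),s3=(222,180),knee=(190,281)).items():
    print(n,P[v,u].round(1),p[v,u])
for u,v in [(322,202),(433,205)]:
    q=P[v-12:v+13,u-12:u+13].reshape(-1,3); t=q[(q[:,2]>66)&(q[:,2]<78)]
    print(len(t),np.median(t[:,2]),(t.max(0)+t.min(0))/2,t.max(0)-t.min(0))
# rim
m=(P[...,2]>97)&(P[...,2]<107)&(P[...,0]>200)&(P[...,0]<700)&(P[...,1]>50)&(P[...,1]<420)
t=P[m]; print(len(t),t.min(0),t.max(0)); print(cv2.minAreaRect(t[:,:2].astype(np.float32)))
bgr=cv2.cvtColor(p,cv2.COLOR_RGB2BGR)
cv2.imwrite("pics/b.png",cv2.resize(bgr[130:300,120:270],None,fx=4.5,fy=3.5,interpolation=cv2.INTER_CUBIC))
cv2.imwrite("pics/b2.png",cv2.resize(bgr[140:270,270:500],None,fx=3.4,fy=3.4,interpolation=cv2.INTER_CUBIC))
p,d,c=L("scene");bgr=cv2.cvtColor(p,cv2.COLOR_RGB2BGR)
cv2.imwrite("pics/b3.png",cv2.resize(bgr[100:340,170:450],None,fx=2.4,fy=2.4,interpolation=cv2.INTER_CUBIC))
E
```

```text
canA [579.7 -48.3  71.1] [153 149 160]
canB [ 570.2 -346.    71.2] [152 147 158]
red [660.8  -8.3  74.1] [151 146 158]
pink [ 612.7 -437.4   72.2] [149 148 156]
pot [ 455.7 -211.7   60.9] [74 69 75]
table [ 310.  -264.9   -5.3] [161  96  66]
floor [589.6 315.3  34.3] [129 130 132]
s1 [506.6 227.7  27.7] [46 44 45]
s2 [576.1 229.3  23.2] [45 44 45]
s3 [645.9 229.9  23.7] [46 44 45]
knee [380.  276.7 176.4] [250 249 250]
235 71.73492671968826 [583.74358404 -49.6642213   72.09954041] [46.08873101 45.72629015 11.77169354]
234 71.78414248654121 [ 571.64410655 -347.92950682   71.99437166] [46.06498117 45.80248035 11.94235505]
1093 [391.18662612 149.77859997  97.00878552] [699.28257796 346.13917001 106.98183351]
((545.2550659179688, 247.93618774414062), (195.69198608398438, 307.5393981933594), 89.76239776611328)
```

View pics/b.png

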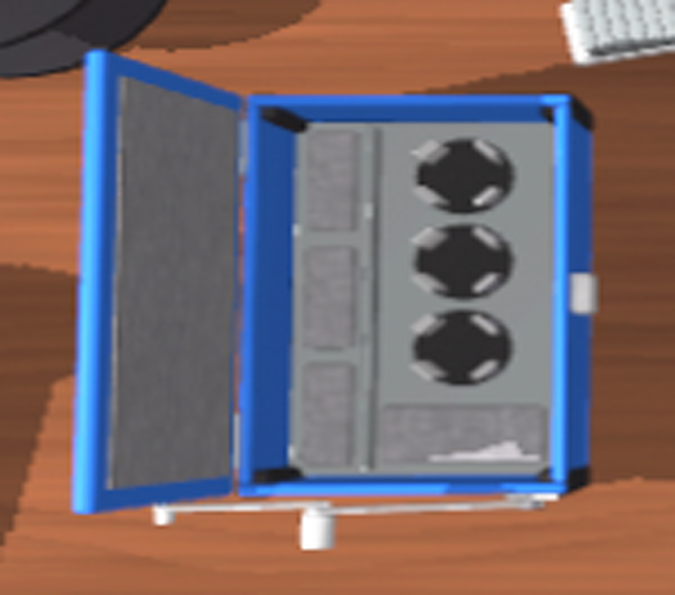

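View pics/b2.png

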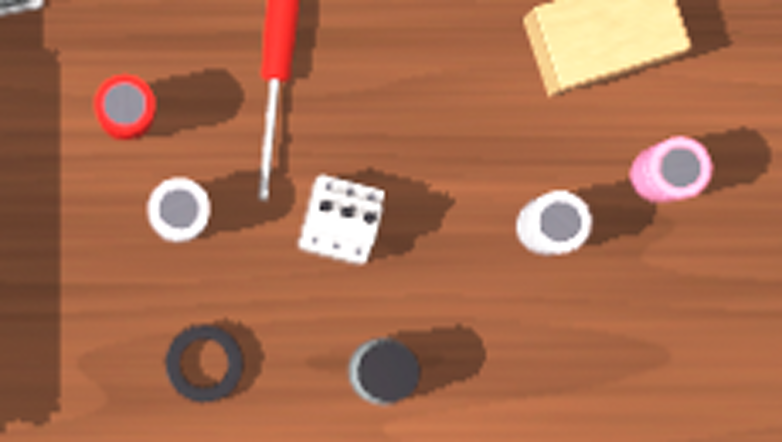

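View pics/b3.png

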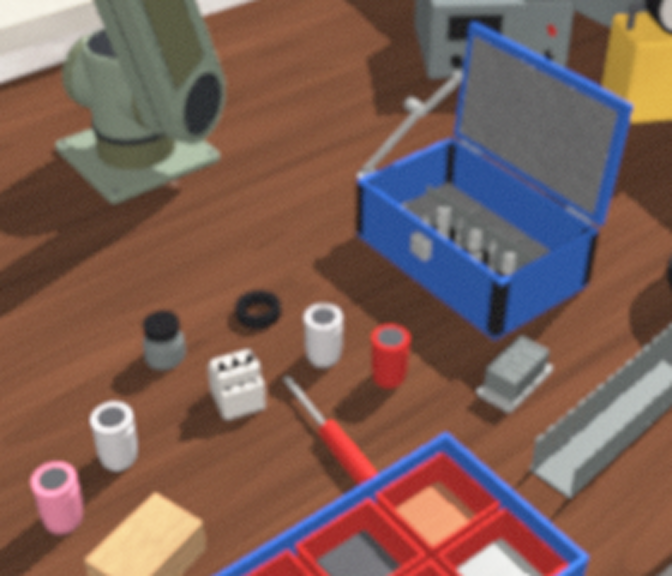

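```bash
cat >> h.py <<'E'
def blobs(p,d,c,zw,roi,thr,lo=False):
    g=cv2.cvtColor(p,cv2.COLOR_RGB2GRAY); u0,v0,u1,v1=roi
    m=np.zeros_like(g); m[v0:v1,u0:u1]=(g[v0:v1,u0:u1]<thr)*255
    n,l,st,ce=cv2.connectedComponentsWithStats(m)
    return [(ce[i].round(1),st[i,4],planez(ce[i:i+1],zw,c)[0].round(1)) for i in range(1,n) if st[i,4]>60]
def goto(x,y,z,jaw_deg,s=None):
    """row for tool pointing down, jaw axis (tool z) at jaw_deg in world xy; picks nearer half turn"""
    p,r=pose(s); M=r.as_matrix(); zc=M[:,2]
    best=None
    for k in (0,180):
        a=np.radians(jaw_deg+k); X=np.array([0,0,-1.]); Z=np.array([np.cos(a),np.sin(a),0]); Y=np.cross(Z,X)
        T=np.c_[X,Y,Z]; rv=R.from_matrix(M.T@T).as_rotvec()
        if best is None or np.linalg.norm(rv)<np.linalg.norm(best): best=rv
    sh=M.T@(np.array([x,y,z])-p)
    print("row",(sh/100).round(4),(best/2/np.pi).round(4),"deg",np.degrees(best).round(1))
E
python3 - <<'E'
from h import *
a=np.load("pics/a_top.npz");p,d,c=a["p"],a["d"],dict(mtx=a["K"],dist_coeffs=a["D"],camera_from_world=a["T"])
for b in blobs(p,d,c,24,(205,160,245,245),75): print(b)
for x,y in [(583.7,-49.7),(571.6,-347.9)]:
    u,v=proj([x,y,72],c)[0]
    g=cv2.cvtColor(p,cv2.COLOR_RGB2GRAY); print(u,v,g[int(v),int(u)])
    m=np.zeros_like(g); u,v=int(u),int(v); m[v-8:v+9,u-8:u+9]=((g[v-8:v+9,u-8:u+9]<190)&(g[v-8:v+9,u-8:u+9]>120))*255
    n,l,st,ce=cv2.connectedComponentsWithStats(m); i=1+np.argmax(st[1:,4]); print(st[i],ce[i],planez(ce[i:i+1],72,c))
P=cloud(d,c)
# outer edges of case by rim: fit lines
m=(P[...,2]>95)&(P[...,2]<106)&(P[...,0]>380)&(P[...,0]<710)&(P[...,1]>140)&(P[...,1]<360); t=P[m]
fy=[(x,t[np.abs(t[:,0]-x)<4][:,1].min().round(1)) for x in range(410,690,40)]; print("front edge",fy)
for y in range(170,330,30):
    q=t[np.abs(t[:,1]-y)<4][:,0]; print(y,q.min().round(1),q.max().round(1))
k=P[276:288,182:198].reshape(-1,3); k=k[(k[:,2]>150)]; print("knee",np.median(k,0),k.min(0),k.max(0))
# lid
m=(P[...,2]>270)&(P[...,0]>380)&(P[...,0]<710)&(P[...,1]>300)&(P[...,1]<450);t=P[m];print("lidtop",t.min(0),t.max(0))
print(pose()[1].as_matrix().round(3))
goto(571.6,-347.9,140,90)
E
```

```text
(array([223.8, 162. ]), np.int32(122), array([696.4, 225.3,  24. ]))
(array([222.7, 180.1]), np.int32(246), array([645.6, 228. ,  24. ]))
(array([222.5, 204.5]), np.int32(253), array([577.4, 227.6,  24. ]))
(array([222.1, 228.9]), np.int32(253), array([509.7, 228.1,  24. ]))
322.508172410146 200.48119695041584 153
[317 196  11  11 102] [322.09803922 200.96078431] [[582.41206558 -48.58982199  72.        ]]
433.7709271901887 204.44950085839508 148
[429 199  12  12 111] [434.42342342 204.8018018 ] [[ 570.6457103  -349.61919873   72.        ]]
front edge [(410, np.float64(151.0)), (450, np.float64(150.5)), (490, np.float64(151.1)), (530, np.float64(151.6)), (570, np.float64(151.6)), (610, np.float64(151.7)), (650, np.float64(152.4))]
170 393.9 698.5
200 401.3 698.6
230 399.1 699.1
260 399.4 699.0
290 399.4 698.9
320 399.7 699.1
knee [380.03097229 276.82717409 174.45852313] [366.77131129 262.82063519 163.83294279] [392.16324193 285.78915626 179.96921541]
lidtop [400.09678579 352.20103273 270.08754897] [699.02355349 371.29793332 295.80146681]
[[-0.     0.915  0.404]
 [ 0.001  0.404 -0.915]
 [-1.     0.    -0.001]]
row [ 0.7336  3.8236 -0.254 ] [ 0.0662 -0.0002  0.    ] deg [23.8 -0.1  0. ]
```

Request:
{"fn": "send_rows", "kwargs": {
  "commands": [
    [[0,0.4,0,0.022,0,0],[0,0.8,0,0.044,0,0],[0,1,0,0.0662,0,0],[0,1,0,0.0662,0,0]]
  ],
  "jaw": -1
}}

```text
time_s: 0.65
ee_pos: [324.6, -485.0, 213.6]
ee_rot: [-138.6, 90.0, 131.6]
force: [0.4, 0.9, -0.2]
gripper_width: 91.0
```

```bash
python3 - <<'E'
from h import *
s=env.state();print(s["time_s"],s["qpos"].round(1),s["ee_pos"].round(1),s["force"].round(2))
goto(571.6,-348,214,90)
E
```

```text
0.65 [-57.3  19.1  88.5  -0.   72.4  32.5] [ 324.6 -485.   213.6] [ 0.4   0.93 -0.19]
row [-0.0048  2.4755 -1.3602] [ 0.0006 -0.0001  0.0001] deg [ 0.2 -0.   0. ]
```

Request:
{"fn": "send_rows", "kwargs": {
  "commands": [
    [[0,0.5,-0.3,0,0,0],[0,1,-0.6,0,0,0]]
  ]
}}

```text
time_s: 0.9
ee_pos: [423.4, -426.0, 213.9]
ee_rot: [-48.1, 90.0, -138.1]
force: [-0.8, -0.1, -0.5]
gripper_width: 90.9
```

Request:
{"fn": "send_rows", "kwargs": {
  "commands": [
    [[0,0.5,-0.4,0,0,0],[0,0.8,-0.76,0,0,0],[0,0.8,-0.76,0,0,0]]
  ]
}}

```text
time_s: 1.27
ee_pos: [504.8, -348.0, 213.6]
ee_rot: [-132.5, 90.0, 137.8]
force: [-0.3, -0.3, 0.3]
gripper_width: 91.3
```

```bash
python3 - <<'E'
from h import *
s=env.state();print(s["time_s"],s["qpos"].round(1),s["ee_pos"].round(1),s["force"].round(2))
p,d,c=grab("wrist","c_wrist")
P=cloud(d,c); q=P.reshape(-1,3); q=q[(np.hypot(q[:,0]-571,q[:,1]+349)<40)&(q[:,2]>55)]
print(np.median(q[:,2]),len(q),(q.min(0)+q.max(0))/2,q.max(0)-q.min(0)); print(proj([571.6,-348.5,72],c))
goto(571.6,-348,214,90)
E
```

```text
1.275 [-35.7  21.8  84.4   0.   73.8  54. ] [ 504.8 -348.   213.6] [-0.35 -0.34  0.29]
307.71117631435266 8009 [ 563.12965195 -349.16206585  203.29246937] [ 64.24995992  47.29735444 269.91033909]
[[324.37285541 116.25190978]]
row [-0.0041  0.6799 -0.012 ] [0.0006 0.0001 0.0002] deg [0.2 0.  0.1]
```

View pics/c_wrist.png

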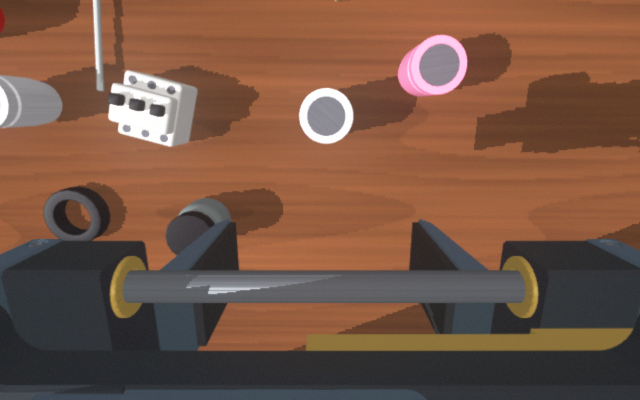

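Request:
{"fn": "send_rows", "kwargs": {
  "commands": [
    [[0,0.5,0,0,0,0],[0.2,0.67,0.012,0,0,0],[0.6,0.67,0.012,0,0,0],[1,0.67,0.012,0,0,0]]
  ]
}}

```text
time_s: 1.82
ee_pos: [569.0, -352.3, 111.9]
ee_rot: [-86.5, 89.9, -176.6]
force: [-0.6, -0.1, -0.5]
gripper_width: 91.5
```

Request:
{"fn": "send_rows", "kwargs": {
  "commands": [
    [[0.4,0,0,0,0,0],[0.74,0,0,0,0,0],[0.74,0,0,0,0,0]]
  ]
}}

```text
time_s: 2.2
ee_pos: [567.0, -350.8, 36.3]
ee_rot: [-117.9, 89.5, 152.1]
force: [0.1, 0.4, 0.4]
gripper_width: 91.0
```

```bash
python3 - <<'E'
from h import *
s=env.state();print(s["time_s"],s["qpos"].round(1),s["ee_pos"].round(1),s["force"].round(2))
goto(571.6,-349.2,39,90)
E
```

```text
2.2 [-32.7  34.8  89.2  -0.   56.5  57.4] [ 567.  -350.8   36.3] [0.07 0.39 0.4 ]
row [-0.0275  0.0459 -0.0163] [-0.0002 -0.0006  0.0012] deg [-0.1 -0.2  0.4]
```

Request:
{"fn": "send_rows", "kwargs": {
  "commands": [
    [[0,0,0,0,0,0],[0,0,0,0,0,0]]
  ]
}}

```text
time_s: 2.45
ee_pos: [571.5, -351.9, 41.9]
ee_rot: [54.2, 89.8, -35.9]
force: [0.2, -0.0, -0.2]
gripper_width: 91.2
```

```bash
python3 - <<'E'
from h import *
s=env.state();print(s["time_s"],s["qpos"].round(1),s["ee_pos"].round(1),s["force"].round(2))
goto(571.6,-349.2,39,90)
E
```

```text
2.45 [-32.6  34.5  88.8  -0.   56.4  57.4] [ 571.5 -351.9   41.9] [ 0.23 -0.01 -0.19]
row [ 0.0293  0.0012 -0.0274] [-0.0001  0.0003 -0.0005] deg [-0.   0.1 -0.2]
```

Request:
{"fn": "send_rows", "kwargs": {
  "commands": [
    [[0.025,0,-0.025,0,0,0],[0.025,0,-0.025,0,0,0]]
  ]
}}

```text
time_s: 2.7
ee_pos: [570.8, -348.1, 37.9]
ee_rot: [51.6, 90.0, -38.4]
force: [-0.6, -0.1, -0.3]
gripper_width: 91.4
```

Request:
{"fn": "send_rows", "kwargs": {
  "commands": [
    [[0,0,0,0,0,0],[0,0,0,0,0,0],[0,0,0,0,0,0],[0,0,0,0,0,0]]
  ],
  "jaw": 1,
  "force": 40
}}

```text
time_s: 3.2
ee_pos: [570.8, -348.4, 37.4]
ee_rot: [-60.1, 90.0, -150.1]
force: [-0.3, -0.1, 0.2]
gripper_width: 54.0
```

```bash
python3 - <<'E'
from h import *
s=env.state();print(s["time_s"],s["qpos"].round(1),s["ee_pos"].round(1),s["force"].round(2),s["gripper_width"])
goto(509.6,228,214,90)
E
```

```text
3.2 [-32.4  34.7  89.3  -0.   56.   57.6] [ 570.8 -348.4   37.4] [-0.33 -0.11  0.24] 54.00219710080963
row [-1.7659 -0.6124 -5.7636] [-0.  0.  0.] deg [-0.  0.  0.]
```

Still closing; hold a bit more.

Request:
{"fn": "send_rows", "kwargs": {
  "commands": [
    [[0,0,0,0,0,0],[0,0,0,0,0,0],[0,0,0,0,0,0]]
  ]
}}

```text
time_s: 3.58
ee_pos: [570.8, -348.6, 37.5]
ee_rot: [23.7, 90.0, -66.3]
force: [-0.5, -0.6, 0.0]
gripper_width: 46.5
```

Request:
{"fn": "send_rows", "kwargs": {
  "commands": [
    [[-0.1,0,0,0,0,0],[-0.4,0,0,0,0,0],[-0.7,0,0,0,0,0],[-1,0,0,0,0,0]]
  ]
}}

```text
time_s: 4.08
ee_pos: [570.6, -348.1, 138.8]
ee_rot: [-162.3, 90.0, 107.7]
force: [-0.2, -1.3, -1.2]
gripper_width: 46.4
```

```bash
python3 - <<'E'
from h import *
s=env.state();print(s["time_s"],s["qpos"].round(1),s["ee_pos"].round(1),s["force"].round(2),s["gripper_width"])
grab("wrist","d_wrist")
E
```

```text
4.075 [-32.4  29.5  82.6   0.   67.8  57.6] [ 570.6 -348.1  138.8] [-0.24 -1.3  -1.2 ] 46.360951820083
```

View pics/d_wrist.png

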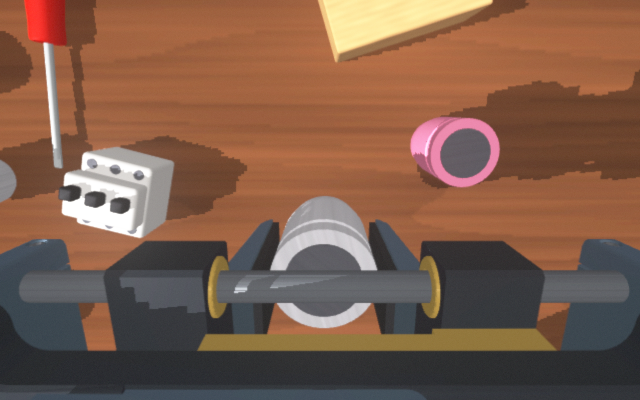

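Request:
{"fn": "send_rows", "kwargs": {
  "commands": [
    [[-0.3,0,-0.2,0,0,0],[-0.65,-0.1,-0.6,0,0,0],[-0.65,-0.2,-1,0,0,0]]
  ]
}}

```text
time_s: 4.5
ee_pos: [552.0, -248.0, 205.4]
ee_rot: [68.7, 89.6, -21.4]
force: [0.3, 0.0, -1.2]
gripper_width: 46.6
```

Request:
{"fn": "send_rows", "kwargs": {
  "commands": [
    [[0,-0.1,-0.5,0,0,0],[0,-0.2,-1,0,0,0]]
  ]
}}

```text
time_s: 4.75
ee_pos: [530.0, -146.8, 202.2]
ee_rot: [-168.0, 90.0, 102.0]
force: [0.3, 0.3, -2.1]
gripper_width: 46.9
```

Request:
{"fn": "send_rows", "kwargs": {
  "commands": [
    [[0,-0.1,-0.5,0,0,0],[0,-0.2,-1,0,0,0]]
  ]
}}

```text
time_s: 5.0
ee_pos: [510.0, -46.7, 202.3]
ee_rot: [-167.3, 90.0, 102.7]
force: [-0.2, -0.3, -1.7]
gripper_width: 46.3
```

Request:
{"fn": "send_rows", "kwargs": {
  "commands": [
    [[0,0,-0.5,0,0,0],[0,0,-1,0,0,0]]
  ]
}}

```text
time_s: 5.25
ee_pos: [510.2, 53.3, 202.4]
ee_rot: [121.6, 90.0, 31.6]
force: [0.4, 0.7, -1.7]
gripper_width: 46.2
```

Request:
{"fn": "send_rows", "kwargs": {
  "commands": [
    [[0,0,-0.4,0,0,0],[0,0,-0.7,0,0,0],[0,0,-0.9,0,0,0]]
  ]
}}

```text
time_s: 5.62
ee_pos: [510.4, 143.0, 202.2]
ee_rot: [-73.3, 90.0, -163.2]
force: [-0.2, -0.1, -1.6]
gripper_width: 46.3
```

```bash
python3 - <<'E'
from h import *
s=env.state();print(s["time_s"],s["qpos"].round(1),s["ee_pos"].round(1),s["force"].round(2),s["gripper_width"])
p,d,c=grab("wrist","e_wrist")
print(proj([[509.6,228,24],[577.4,227.8,24],[645.6,228,24]],c))
goto(509.6,228,200,90)
E
```

```text
5.625 [ 14.4  14.7  96.5  -0.   68.8 104.3] [510.4 143.  202.2] [-0.24 -0.1  -1.55] 46.28421693446193
[[240.47752341 183.40835251]
 [236.4214632  115.35466526]
 [231.5055874   39.55781629]]
row [ 0.0238 -0.0089 -0.8322] [ 0.0002 -0.0003  0.    ] deg [ 0.1 -0.1  0. ]
```

View pics/e_wrist.png

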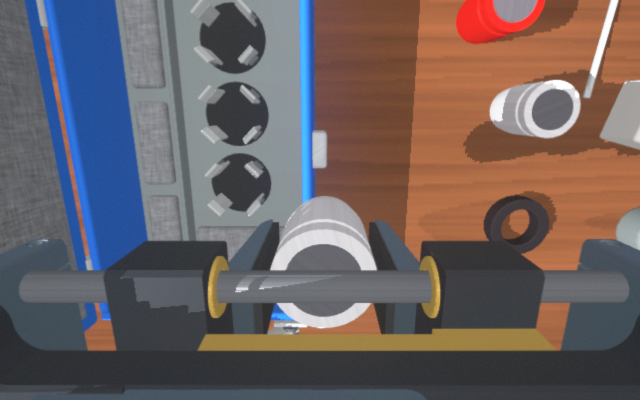

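Request:
{"fn": "send_rows", "kwargs": {
  "commands": [
    [[0,0,-0.4,0,0,0],[0,0,-0.75,0,0,0],[0,-0.009,-0.845,0,0,0],[0,-0.009,-0.845,0,0,0],[0,-0.009,-0.845,0,0,0]]
  ]
}}

```text
time_s: 6.3
ee_pos: [510.0, 224.9, 202.3]
ee_rot: [-13.6, 89.9, -103.7]
force: [0.2, 0.1, -2.0]
gripper_width: 46.7
```

Request:
{"fn": "send_rows", "kwargs": {
  "commands": [
    [[0.3,0,0,0,0,0],[0.7,0,0,0,0,0],[1,0,0,0,0,0],[1,0,0,0,0,0],[1,0,0,0,0,0]]
  ]
}}

```text
time_s: 6.92
ee_pos: [511.0, 225.9, 103.8]
ee_rot: [106.8, 89.9, 16.8]
force: [0.3, 0.0, -1.3]
gripper_width: 46.2
```

```bash
python3 - <<'E'
from h import *
s=env.state();print(s["time_s"],s["qpos"].round(1),s["ee_pos"].round(1),s["force"].round(2),s["gripper_width"])
p,d,c=grab("wrist","f_wrist")
grab("scene","f_scene")
goto(509.6,227.7,80,90)
E
```

```text
6.925 [ 22.7  22.1 101.1  -0.   56.7 112.7] [511.  225.9 103.8] [ 0.28  0.04 -1.34] 46.204458754520495
row [ 0.2418 -0.0168 -0.014 ] [-0.0001 -0.0002 -0.0005] deg [-0.  -0.1 -0.2]
```

View pics/f_wrist.png

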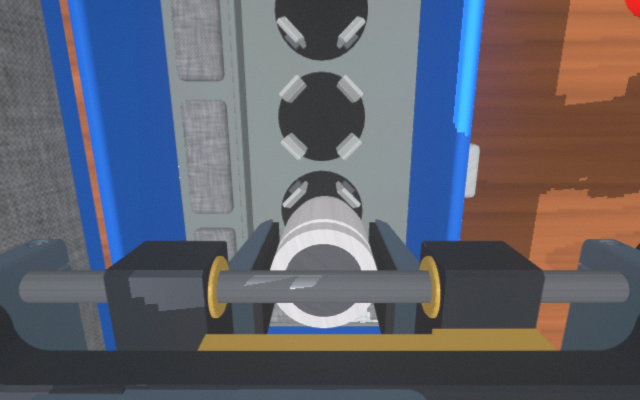

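View pics/f_scene.png

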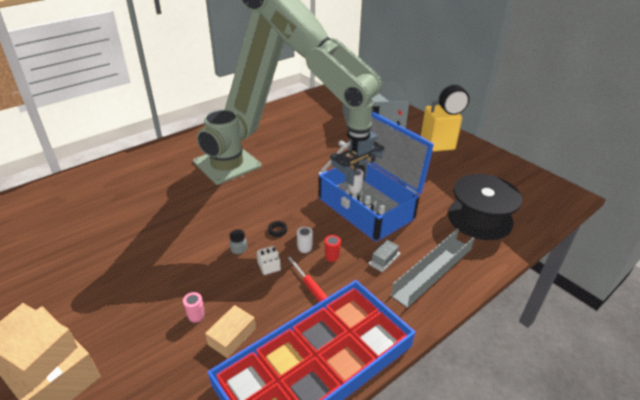

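```bash
python3 - <<'E'
from h import *
p,d,c=grab("wrist")
print(pose()[0])
print(proj([[509.6,228,24],[577.4,227.8,24],[645.6,228,24],[pose()[0][0]+68,pose()[0][1],24]],c))
print(blobs(p,d,c,24,(265,0,375,190),60))
E
```

```text
[511.02326053 226.35297092 104.0685619 ]
[[321.27895892 211.60644836]
 [321.23560013 119.18508535]
 [320.57514374  12.3140937 ]
 [323.28553608 116.81045799]]
[(array([321.7,  22.4]), np.int32(3262), array([639.6, 227.3,  24. ])), (array([322.9, 116.5]), np.int32(4009), array([579.3, 226.6,  24. ]))]
```

Request:
{"fn": "send_rows", "kwargs": {
  "commands": [
    [[0.08,-0.01,-0.008,0,0,0],[0.16,-0.01,-0.008,0,0,0],[0.23,-0.01,-0.008,0,0,0],[0.23,-0.01,-0.008,0,0,0]]
  ]
}}

```text
time_s: 7.58
ee_pos: [509.2, 227.6, 78.7]
ee_rot: [171.5, 89.9, 81.5]
force: [1.1, 3.0, -3.5]
gripper_width: 46.0
```

```bash
cat > st.py <<'E'
from h import *
s=env.state();print(s["time_s"],s["qpos"].round(1),s["ee_pos"].round(1),s["force"].round(2),s["torque"].round(2),s["gripper_width"].round(1) if hasattr(s["gripper_width"],'round') else s["gripper_width"])
M=pose(s)[1].as_matrix(); print("jaw deg",np.degrees(np.arctan2(M[1,2],M[0,2])).round(1),"tilt",M[:,0].round(4))
E
python3 st.py
```

```text
7.575 [2.290e+01 2.360e+01 1.029e+02 1.000e-01 5.350e+01 1.129e+02] [509.2 227.6  78.7] [ 1.09  3.04 -3.47] [ 0.74 -0.26  0.02] 46.01580214783067
jaw deg -90.0 tilt [ 2.e-04  1.e-03 -1.e+00]
```

Request:
{"fn": "send_rows", "kwargs": {
  "commands": [
    [[0.01,0,0,-0.028,0,0],[0.02,0,0,-0.056,0,0],[0.03,0,0,-0.028,0,0],[0.04,0,0,0,0,0],[0.05,0,0,0.028,0,0],[0.06,0,0,0.056,0,0],[0.07,0,0,0.028,0,0],[0.08,0,0,0,0,0]]
  ]
}}

```text
time_s: 8.57
ee_pos: [509.4, 227.7, 73.2]
ee_rot: [141.3, 89.9, 51.5]
force: [-0.7, 1.2, 9.7]
gripper_width: 46.7
```

```bash
python3 st.py
```

```text
8.575 [2.290e+01 2.400e+01 1.033e+02 1.000e-01 5.270e+01 1.126e+02] [509.4 227.7  73.2] [-0.72  1.21  9.67] [ 0.24  0.49 -0.45] 46.687955766116986
jaw deg -89.8 tilt [ 0.0014  0.0018 -1.    ]
```

Request:
{"fn": "send_rows", "kwargs": {
  "commands": [
    [[0.01,0,0,-0.028,0,0],[0.02,0,0,-0.056,0,0],[0.03,0,0,-0.028,0,0],[0.04,0,0,0,0,0],[0.05,0,0,0.028,0,0],[0.06,0,0,0.056,0,0],[0.07,0,0,0.028,0,0],[0.08,0,0,0,0,0]]
  ]
}}

```text
time_s: 9.57
ee_pos: [509.3, 227.6, 65.6]
ee_rot: [142.7, 89.9, 52.9]
force: [-1.3, 1.0, 11.1]
gripper_width: 46.1
```

```bash
python3 st.py
```

```text
9.575 [2.290e+01 2.450e+01 1.037e+02 1.000e-01 5.170e+01 1.126e+02] [509.3 227.6  65.6] [-1.27  0.99 11.11] [0.14 0.1  0.25] 46.06993936988882
jaw deg -89.8 tilt [ 0.0014  0.0018 -1.    ]
```

Request:
{"fn": "send_rows", "kwargs": {
  "commands": [
    [[0.01,0,0,-0.028,0,0],[0.02,0,0,-0.056,0,0],[0.03,0,0,-0.028,0,0],[0.04,0,0,0,0,0],[0.05,0,0,0.028,0,0],[0.06,0,0,0.056,0,0],[0.065,0,0,0.028,0,0],[0.065,0,0,0,0,0]]
  ]
}}

```text
time_s: 10.58
ee_pos: [510.3, 227.7, 59.4]
ee_rot: [123.0, 89.8, 33.1]
force: [-1.7, -0.6, 11.3]
gripper_width: 46.5
```

```bash
python3 st.py
```

```text
10.575 [2.280e+01 2.490e+01 1.041e+02 1.000e-01 5.080e+01 1.126e+02] [510.3 227.7  59.4] [-1.74 -0.57 11.35] [ 0.26  0.18 -0.7 ] 46.50596264816263
jaw deg -89.8 tilt [ 0.0035  0.0023 -1.    ]
```

Request:
{"fn": "send_rows", "kwargs": {
  "commands": [
    [[0.01,0,0,-0.028,0,0],[0.015,0,0,-0.056,0,0],[0.02,0,0,-0.028,0,0],[0.02,0,0,0,0,0],[0.02,0,0,0.028,0,0],[0.02,0,0,0.056,0,0],[0.02,0,0,0.028,0,0],[0.02,0,0,0,0,0]]
  ]
}}

```text
time_s: 11.58
ee_pos: [510.5, 227.7, 57.8]
ee_rot: [121.4, 89.7, 31.6]
force: [-1.5, -0.4, 13.9]
gripper_width: 46.5
```

```bash
python3 st.py; python3 - <<'E'
from h import *
p,d,c=grab("wrist","g_wrist")
P=cloud(d,c); q=P[250:320,285:365].reshape(-1,3); print(np.nanmedian(q,0)); print(P[90:140:10,321].round(1), P[60:300:20,265].round(1))
E
```

```text
11.575 [2.280e+01 2.500e+01 1.042e+02 1.000e-01 5.050e+01 1.126e+02] [510.5 227.7  57.8] [-1.49 -0.43 13.86] [ 0.23  0.39 -0.69] 46.51471106873966
jaw deg -89.8 tilt [ 0.004   0.0025 -1.    ]
[525.16200383 227.43631913  94.11382315]
[[593.9 229.4  21.4]
 [588.4 229.4  21.3]
 [582.9 229.4  21.6]
 [577.2 229.4  20.8]
 [571.5 229.4  20.8]] [[610.  260.9  20.1]
 [599.3 261.3  20.3]
 [588.4 261.9  19.1]
 [577.1 262.2  19.9]
 [565.6 262.6  20.5]
 [553.8 262.9  21.3]
 [541.3 263.8  19.5]
 [528.9 264.1  20.7]
 [515.6 264.8  19.6]
 [526.6 253.8  83.4]
 [524.8 251.  100.8]
 [542.7 241.8 152.3]]
```

View pics/g_wrist.png

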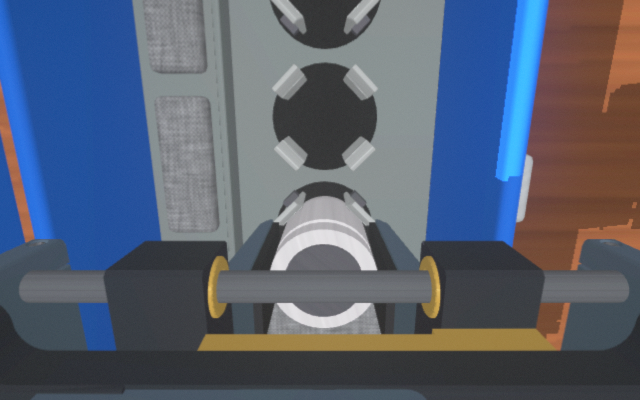

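Request:
{"fn": "send_rows", "kwargs": {
  "commands": [
    [[-0.01,0,0,0,0,0],[-0.02,0,0,0,0,0],[-0.032,0,0,0,0,0],[-0.032,0,0,0,0,0]]
  ]
}}

```text
time_s: 12.12
ee_pos: [510.5, 227.8, 60.6]
ee_rot: [110.2, 89.7, 20.3]
force: [-1.7, 1.3, 11.0]
gripper_width: 46.3
```

```bash
python3 st.py
```

```text
12.125 [ 22.9  24.8 104.   -0.   50.9 112.8] [510.5 227.8  60.6] [-1.71  1.32 10.97] [0.5  0.18 0.55] 46.328930275028036
jaw deg -89.9 tilt [ 0.0044  0.0016 -1.    ]
```

Request:
{"fn": "send_rows", "kwargs": {
  "commands": [
    [[0,0,0,0,0,0],[0,0,0,0,0,0],[0,0,0,0,0,0],[0,0,0,0,0,0]]
  ],
  "jaw": -0.8
}}

```text
time_s: 12.62
ee_pos: [508.7, 226.8, 57.8]
ee_rot: [-55.7, 90.0, -145.7]
force: [0.4, 1.1, -0.4]
gripper_width: 81.4
```

Request:
{"fn": "send_rows", "kwargs": {
  "commands": [
    [[-0.2,0,0,0,0,0],[-0.6,0,0,0,0,0],[-1,0,0,0,0,0]]
  ]
}}

```text
time_s: 13.0
ee_pos: [508.6, 226.8, 158.7]
ee_rot: [-60.8, 89.9, -150.8]
force: [0.5, -0.1, -0.4]
gripper_width: 82.2
```

Request:
{"fn": "send_rows", "kwargs": {
  "commands": [
    [[-0.45,0,0.4,0,0,0],[-0.45,0,0.8,0,0,0],[-0.45,0,1,0,0,0]]
  ]
}}

```text
time_s: 13.38
ee_pos: [508.7, 125.5, 203.4]
ee_rot: [77.7, 90.0, -12.3]
force: [0.0, 0.2, 0.2]
gripper_width: 82.1
```

```bash
python3 st.py; python3 - <<'E'
from h import *
p,d,c=grab("wrist","h_wrist")
P=cloud(d,c)
q=P.reshape(-1,3)
m=(np.hypot(q[:,0]-510,q[:,1]-228)<21)&(q[:,2]<130); t=q[m]; print(np.nanmedian(t,0),len(t))
f=q[(q[:,0]>540)&(q[:,0]<640)&(q[:,1]>265)&(q[:,1]<272)]; print("floor",np.nanmedian(f,0))
p,d,c=grab("top","h_top");P=cloud(d,c);q=P.reshape(-1,3)
m=(np.hypot(q[:,0]-510,q[:,1]-228)<18)&(q[:,2]<130); t=q[m]; print(np.nanmedian(t,0),len(t))
for b in [(583.7,-49.7)]:
    t=q[(np.hypot(q[:,0]-b[0],q[:,1]-b[1])<35)&(q[:,2]>64)&(q[:,2]<80)]; print((t.max(0)+t.min(0))/2,np.median(t,0),t.max(0)-t.min(0))
E
```

```text
13.375 [ 12.6  14.1  97.2  -0.   68.7 102.7] [508.7 125.5 203.4] [0.01 0.24 0.17] [ 0.08 -0.03  0.02] 82.08613256446709
jaw deg -90.1 tilt [ 2.e-04 -0.e+00 -1.e+00]
[510.64885383 227.52817179  96.38342369] 1945
floor [591.6274668  268.57897114  23.46049547]
[nan nan nan] 0
[583.87632649 -49.70615851  71.76731756] [582.44675638 -48.47763434  71.3837204 ] [46.36163094 45.88554393 15.17155525]
  return np.nanmean(a, axis, out=out, keepdims=keepdims)
```

View pics/h_wrist.png

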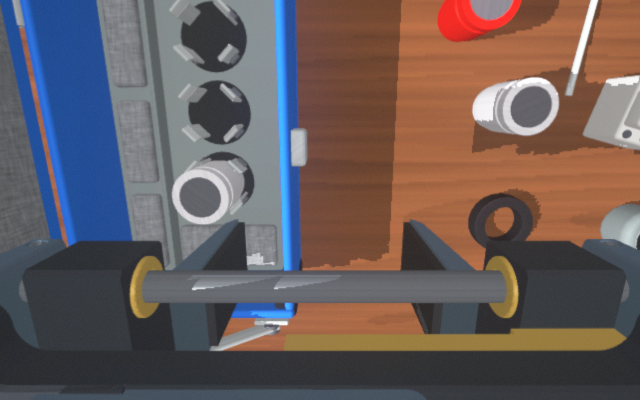

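View pics/h_top.png

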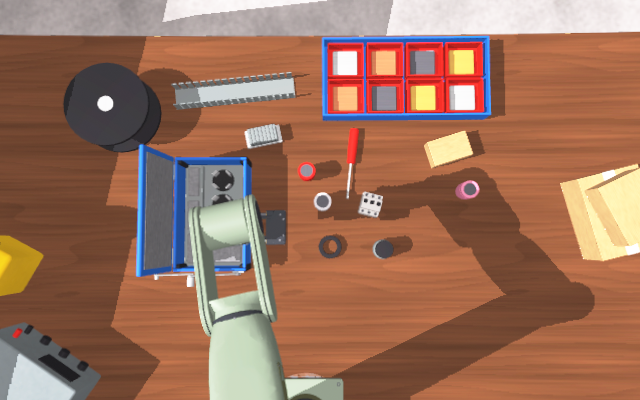

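Request:
{"fn": "send_rows", "kwargs": {
  "commands": [
    [[0,0.2,0.5,0,0,0],[0,0.4,1,0,0,0]]
  ],
  "jaw": -1
}}

```text
time_s: 13.72
ee_pos: [549.4, 27.5, 202.3]
ee_rot: [-132.8, 89.9, 137.4]
force: [1.5, -0.0, 0.0]
gripper_width: 91.1
```

Request:
{"fn": "send_rows", "kwargs": {
  "commands": [
    [[0,0,0.4,0,0,0],[0,0,0.75,0,0,0],[0,0,0.75,0,0,0],[0,0,0.75,0,0,0]]
  ]
}}

```text
time_s: 14.22
ee_pos: [549.0, -46.8, 202.5]
ee_rot: [-133.5, 89.9, 136.5]
force: [-0.0, 0.4, 0.3]
gripper_width: 91.0
```

```bash
python3 st.py; python3 - <<'E'
from h import *
p,d,c=grab("wrist","i_wrist")
print(proj([583,-49.3,72],c))
g=cv2.cvtColor(p,cv2.COLOR_RGB2GRAY);u,v=proj([583,-49.3,72],c)[0].astype(int);w=g[v-22:v+22,u-22:u+22]; print(w.shape,g[v,u])
m=((np.abs(w.astype(int)-int(g[v,u]))<25)*255).astype(np.uint8); n,l,st,ce=cv2.connectedComponentsWithStats(m); i=l[22,22]; cc=ce[i]+[u-22,v-22]; print(st[i],cc,planez(cc[None],72,c)); x,y,_=planez(cc[None],72,c)[0]
goto(583,-49.3,38,90)
E
```

```text
14.225 [-6.1 16.6 93.8  0.1 69.6 83.9] [549.  -46.8 202.5] [-0.04  0.42  0.32] [ 0.05  0.01 -0.01] 91.03508443423617
jaw deg -90.0 tilt [-0.0011  0.0011 -1.    ]
[[326.45633832 155.27984515]]
(44, 44) 150
[   4    3   37   38 1104] [326.13949275 154.70833333] [[583.49537319 -49.02465964  72.        ]]
row [1.6459 0.3418 0.0289] [ 0.0002 -0.0001  0.0001] deg [ 0.1 -0.   0. ]
```

View pics/i_wrist.png

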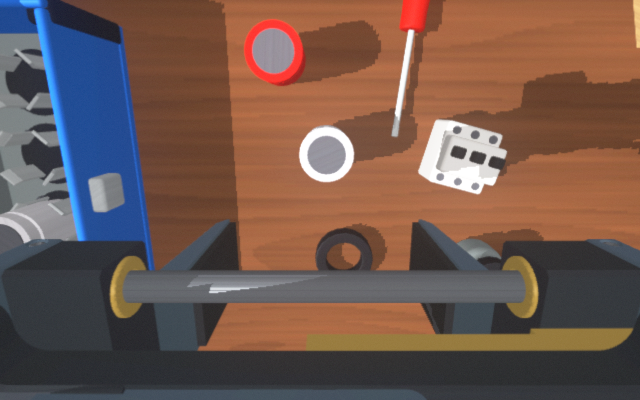

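Request:
{"fn": "send_rows", "kwargs": {
  "commands": [
    [[0,0.34,0.025,0,0,0],[0.3,0.34,0.025,0,0,0],[0.7,0.34,0.025,0,0,0],[1,0.34,0.025,0,0,0]]
  ]
}}

```text
time_s: 14.78
ee_pos: [582.4, -48.7, 101.4]
ee_rot: [-110.7, 89.9, 159.4]
force: [0.0, -0.3, -0.4]
gripper_width: 91.0
```

Request:
{"fn": "send_rows", "kwargs": {
  "commands": [
    [[0.3,0,0,0,0,0],[0.55,0,0,0,0,0],[0.64,0,0,0,0,0],[0.64,0,0,0,0,0],[0.64,0,0,0,0,0]]
  ]
}}

```text
time_s: 15.4
ee_pos: [583.8, -50.3, 40.3]
ee_rot: [83.6, 89.9, -6.3]
force: [0.7, 0.6, 0.1]
gripper_width: 91.4
```

```bash
python3 st.py; python3 - <<'E'
from h import *
goto(583.3,-49.1,38,90)
E
```

```text
15.4 [ -6.   28.3 101.4  -0.   50.2  83.9] [583.8 -50.3  40.3] [0.66 0.63 0.14] [0.01 0.01 0.02] 91.40402898738878
jaw deg -90.0 tilt [ 2.3e-03 -3.0e-04 -1.0e+00]
row [ 0.0227 -0.0055 -0.012 ] [ 0.0001  0.     -0.0004] deg [ 0.   0.  -0.1]
```

Request:
{"fn": "send_rows", "kwargs": {
  "commands": [
    [[0.02,0,-0.01,0,0,0],[0.02,0,-0.01,0,0,0]]
  ]
}}

```text
time_s: 15.65
ee_pos: [583.1, -49.5, 37.6]
ee_rot: [83.2, 90.0, -6.8]
force: [1.3, -0.2, 0.6]
gripper_width: 91.4
```

Request:
{"fn": "send_rows", "kwargs": {
  "commands": [
    [[0,0,0,0,0,0],[0,0,0,0,0,0],[0,0,0,0,0,0],[0,0,0,0,0,0],[0,0,0,0,0,0],[0,0,0,0,0,0],[0,0,0,0,0,0]]
  ],
  "jaw": 1,
  "force": 40
}}

```text
time_s: 16.52
ee_pos: [582.9, -49.4, 37.1]
ee_rot: [-178.0, 90.0, 91.9]
force: [0.4, 0.8, 0.8]
gripper_width: 46.5
```

```bash
python3 st.py
```

```text
16.525 [ -6.   28.5 101.6   0.   49.9  84. ] [582.9 -49.4  37.1] [0.41 0.85 0.82] [ 0.21  0.02 -0.  ] 46.52727852978397
jaw deg -90.0 tilt [-0.e+00  1.e-04 -1.e+00]
```

Request:
{"fn": "send_rows", "kwargs": {
  "commands": [
    [[-0.1,0,0,0,0,0],[-0.4,0,0,0,0,0],[-0.7,0,0,0,0,0],[-1,0,0,0,0,0]]
  ]
}}

```text
time_s: 17.02
ee_pos: [582.6, -49.7, 138.4]
ee_rot: [-27.5, 90.0, -117.5]
force: [-0.1, -0.2, -2.1]
gripper_width: 46.4
```

Request:
{"fn": "send_rows", "kwargs": {
  "commands": [
    [[-0.3,0,-0.1,0,0,0],[-0.65,0.1,-0.4,0,0,0],[-0.65,0.2,-0.8,0,0,0]]
  ]
}}

```text
time_s: 17.4
ee_pos: [604.9, 30.4, 206.2]
ee_rot: [86.8, 89.6, -3.3]
force: [0.4, 0.3, -2.8]
gripper_width: 46.3
```

```bash
python3 st.py; python3 - <<'E'
from h import *
goto(645.6,228,200,90)
grab("wrist","j_wrist")
E
```

```text
17.4 [ 1.8 21.1 86.5 -0.  71.9 91.9] [604.9  30.4 206.2] [ 0.37  0.31 -2.79] [0.03 0.   0.04] 46.290959096641046
jaw deg -90.1 tilt [ 7.5e-03 -4.0e-04 -1.0e+00]
row [ 0.0638  0.4027 -1.977 ] [-0.0003  0.0001 -0.0012] deg [-0.1  0.  -0.4]
```

View pics/j_wrist.png

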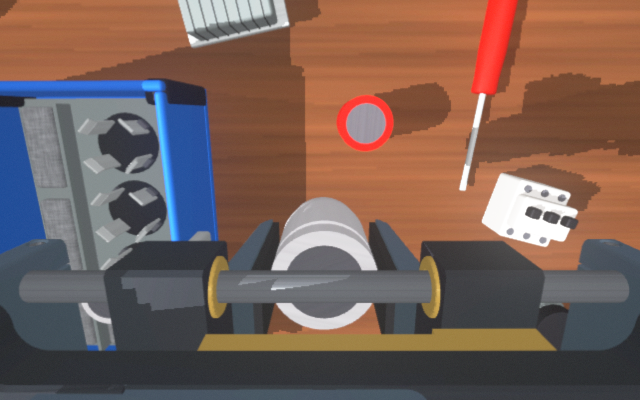

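Request:
{"fn": "send_rows", "kwargs": {
  "commands": [
    [[0,0.2,-0.5,0,0,0],[0,0.4,-1,0,0,0]]
  ]
}}

```text
time_s: 17.7
ee_pos: [643.1, 131.1, 202.4]
ee_rot: [-8.3, 90.0, -98.4]
force: [1.6, 0.1, -3.2]
gripper_width: 46.9
```

Request:
{"fn": "send_rows", "kwargs": {
  "commands": [
    [[0,0,-0.4,0,0,0],[0,0.01,-0.8,0,0,0],[0,0.01,-0.97,0,0,0],[0,0.01,-0.97,0,0,0],[0,0.01,-0.97,0,0,0]]
  ]
}}

```text
time_s: 18.32
ee_pos: [643.9, 225.8, 202.1]
ee_rot: [-16.5, 89.9, -106.6]
force: [-0.2, -0.6, -3.1]
gripper_width: 46.4
```

Request:
{"fn": "send_rows", "kwargs": {
  "commands": [
    [[0.3,0,0,0,0,0],[0.7,0,0,0,0,0],[1,0,0,0,0,0],[1,0,0,0,0,0],[1,0,0,0,0,0]]
  ]
}}

```text
time_s: 18.95
ee_pos: [645.1, 226.8, 103.8]
ee_rot: [102.6, 89.8, 12.5]
force: [0.4, 0.0, -1.9]
gripper_width: 46.1
```

```bash
python3 st.py; python3 - <<'E'
from h import *
goto(646,227.4,80,90)
grab("wrist","k_wrist")
E
```

```text
18.95 [ 18.4  32.3  82.9  -0.   64.6 108.5] [645.1 226.8 103.8] [ 0.45  0.01 -1.86] [ 0.05 -0.07 -0.01] 46.118954275579824
jaw deg -90.1 tilt [ 2.7e-03  6.0e-04 -1.0e+00]
row [ 0.2382  0.0081 -0.0058] [-0.0002 -0.0001 -0.0004] deg [-0.1 -0.  -0.2]
```

View pics/k_wrist.png

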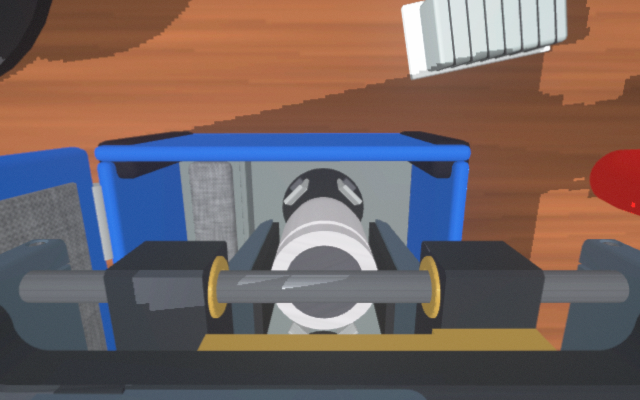

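Request:
{"fn": "send_rows", "kwargs": {
  "commands": [
    [[0.08,0.005,-0.006,0,0,0],[0.16,0.005,-0.006,0,0,0],[0.23,0.005,-0.006,0,0,0],[0.23,0.005,-0.006,0,0,0]]
  ]
}}

```text
time_s: 19.5
ee_pos: [645.4, 227.5, 78.6]
ee_rot: [59.3, 89.9, -30.7]
force: [4.6, -1.9, -4.4]
gripper_width: 46.4
```

```bash
python3 st.py
```

```text
19.5 [ 1.850e+01  3.360e+01  8.450e+01 -1.000e-01  6.180e+01  1.085e+02] [645.4 227.5  78.6] [ 4.64 -1.94 -4.38] [-0.43 -0.84 -0.04] 46.355792177591404
jaw deg -90.0 tilt [ 0.0017 -0.001  -1.    ]
```

Request:
{"fn": "send_rows", "kwargs": {
  "commands": [
    [[0.01,0.01,0.004,-0.028,0,0],[0.02,0.01,0.004,-0.056,0,0],[0.03,0.01,0.004,-0.028,0,0],[0.04,0.01,0.004,0,0,0],[0.05,0.01,0.004,0.028,0,0],[0.06,0.01,0.004,0.056,0,0],[0.07,0.01,0.004,0.028,0,0],[0.08,0.01,0.004,0,0,0]]
  ]
}}

```text
time_s: 20.5
ee_pos: [646.0, 227.5, 73.2]
ee_rot: [106.8, 89.9, 17.1]
force: [-0.0, -2.8, 7.3]
gripper_width: 46.1
```

```bash
python3 st.py
```

```text
20.5 [ 18.4  33.9  84.7  -0.   61.2 108.2] [646.  227.5  73.2] [-0.02 -2.76  7.31] [-0.55  0.13 -0.48] 46.06915284825938
jaw deg -89.8 tilt [ 1.8e-03  5.0e-04 -1.0e+00]
```

Request:
{"fn": "send_rows", "kwargs": {
  "commands": [
    [[0.01,0,0,-0.028,0,0],[0.02,0,0,-0.056,0,0],[0.03,0,0,-0.028,0,0],[0.04,0,0,0,0,0],[0.05,0,0,0.028,0,0],[0.06,0,0,0.056,0,0],[0.07,0,0,0.028,0,0],[0.08,0,0,0,0,0]]
  ]
}}

```text
time_s: 21.5
ee_pos: [646.3, 227.9, 66.1]
ee_rot: [116.6, 89.8, 26.8]
force: [-0.8, -2.0, 10.2]
gripper_width: 46.4
```

```bash
python3 st.py
```

```text
21.5 [ 18.4  34.3  85.2   0.   60.3 108.2] [646.3 227.9  66.1] [-0.83 -1.99 10.16] [-0.43  0.31 -0.65] 46.368147578146356
jaw deg -89.8 tilt [ 0.0027  0.0014 -1.    ]
```

Request:
{"fn": "send_rows", "kwargs": {
  "commands": [
    [[0.01,0,0,-0.028,0,0],[0.02,0,0,-0.056,0,0],[0.03,0,0,-0.028,0,0],[0.04,0,0,0,0,0],[0.05,0,0,0.028,0,0],[0.06,0,0,0.056,0,0],[0.07,0,0,0.028,0,0],[0.075,0,0,0,0,0]]
  ]
}}

```text
time_s: 22.5
ee_pos: [645.7, 228.0, 58.4]
ee_rot: [134.4, 89.9, 44.5]
force: [-1.9, -1.9, 11.2]
gripper_width: 46.3
```

```bash
python3 st.py
```

```text
22.5 [1.850e+01 3.470e+01 8.570e+01 1.000e-01 5.950e+01 1.083e+02] [645.7 228.   58.4] [-1.92 -1.93 11.2 ] [-0.53  0.46 -0.76] 46.284313397681544
jaw deg -89.8 tilt [ 0.0013  0.0013 -1.    ]
```

Request:
{"fn": "send_rows", "kwargs": {
  "commands": [
    [[0.01,0,0,-0.028,0,0],[0.02,0,0,-0.056,0,0],[0.025,0,0,-0.028,0,0],[0.025,0,0,0,0,0],[0.025,0,0,0.028,0,0],[0.025,0,0,0.056,0,0],[0.025,0,0,0.028,0,0],[0.025,0,0,0,0,0]]
  ]
}}

```text
time_s: 23.5
ee_pos: [645.9, 228.0, 56.6]
ee_rot: [126.2, 89.9, 36.4]
force: [-2.0, -1.8, 12.3]
gripper_width: 46.4
```

```bash
python3 st.py;  python3 - <<'E'
from h import *
grab("wrist","l_wrist")
E
```

```text
23.5 [ 18.5  34.8  85.8   0.   59.3 108.3] [645.9 228.   56.6] [-2.04 -1.79 12.35] [-0.61  0.5  -0.73] 46.44832205587861
jaw deg -89.8 tilt [ 0.002   0.0014 -1.    ]
```

View pics/l_wrist.png

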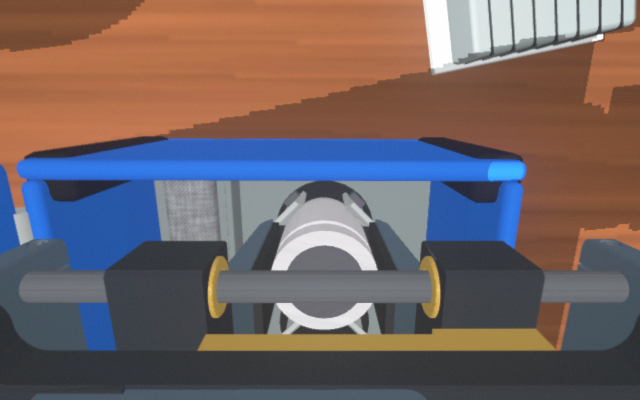

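Request:
{"fn": "send_rows", "kwargs": {
  "commands": [
    [[0,0,0,0.028,0,0],[0,0,0,0,0,0],[0,0,0,-0.028,0,0],[0,0,0,0,0,0],[-0.02,0,0,0,0,0],[-0.035,0,0,0,0,0],[-0.05,0,0,0,0,0],[-0.05,0,0,0,0,0]]
  ]
}}

```text
time_s: 24.55
ee_pos: [646.6, 227.8, 60.8]
ee_rot: [108.2, 89.8, 18.1]
force: [0.3, -1.1, 7.2]
gripper_width: 46.7
```

```bash
python3 st.py
```

```text
24.55 [ 18.4  34.6  85.5  -0.   59.7 108.6] [646.6 227.8  60.8] [ 0.27 -1.07  7.22] [-0.58 -0.03 -0.51] 46.725117804015476
jaw deg -90.1 tilt [ 0.0035  0.0011 -1.    ]
```

Request:
{"fn": "send_rows", "kwargs": {
  "commands": [
    [[0,0,0,0,0,0],[0,0,0,0,0,0],[0,0,0,0,0,0],[0,0,0,0,0,0]]
  ],
  "jaw": -0.8
}}

```text
time_s: 25.05
ee_pos: [645.2, 227.7, 57.8]
ee_rot: [-77.8, 90.0, -167.8]
force: [0.3, -0.9, -1.0]
gripper_width: 81.6
```

Request:
{"fn": "send_rows", "kwargs": {
  "commands": [
    [[-0.2,0,0,0,0,0],[-0.6,0,0,0,0,0],[-1,0,0,0,0,0]]
  ]
}}

```text
time_s: 25.42
ee_pos: [645.1, 227.6, 158.7]
ee_rot: [-75.1, 89.9, -165.1]
force: [-0.0, -0.0, 0.1]
gripper_width: 82.5
```

Request:
{"fn": "send_rows", "kwargs": {
  "commands": [
    [[-0.5,0,0.4,0,0,0],[-0.5,-0.4,0.8,0,0,0],[-0.5,-0.8,1,0,0,0]]
  ]
}}

```text
time_s: 25.8
ee_pos: [564.7, 125.9, 208.7]
ee_rot: [80.4, 89.9, -9.7]
force: [-0.0, 0.2, 0.7]
gripper_width: 81.8
```

Request:
{"fn": "send_rows", "kwargs": {
  "commands": [
    [[0,-0.5,0.5,0,0,0],[0,-0.9,0.9,0,0,0],[0,-0.9,0.9,0,0,0]]
  ],
  "jaw": 1
}}

```text
time_s: 26.18
ee_pos: [472.2, 35.8, 208.3]
ee_rot: [-72.8, 89.9, -163.0]
force: [0.6, -0.8, 0.3]
gripper_width: 55.1
```

```bash
python3 st.py; python3 - <<'E'
from h import *
p,d,c=grab("top","m_top");P=cloud(d,c);q=P.reshape(-1,3)
for x,y in [(510.3,227.5),(646,227.5)]:
    t=q[(np.hypot(q[:,0]-x,q[:,1]-y)<18)&(q[:,2]<130)&(q[:,2]>60)]; print(np.median(t,0),len(t),(t.max(0)+t.min(0))/2)
t=q[(np.abs(q[:,0]-600)<40)&(np.abs(q[:,1]-268)<5)]; print("ins",np.nanmedian(t,0))
t=q[(np.hypot(q[:,0]-577,q[:,1]-228)<12)]; print("s2",np.nanmedian(t,0))
t=q[(np.abs(q[:,0]-560)<40)&(np.abs(q[:,1]-60)<10)]; print("bench",np.nanmedian(t,0))
bgr=cv2.cvtColor(p,cv2.COLOR_RGB2BGR); cv2.imwrite("pics/m_topc.png",cv2.resize(bgr[130:300,120:270],None,fx=4.5,fy=3.5,interpolation=cv2.INTER_CUBIC))
p,d,c=grab("scene","m_scene");P=cloud(d,c);q=P.reshape(-1,3)
for x,y in [(510.3,227.5),(646,227.5)]:
    t=q[(np.hypot(q[:,0]-x,q[:,1]-y)<18)&(q[:,2]<130)&(q[:,2]>60)]; print(np.median(t,0),len(t),t.max(0))
E
```

```text
26.175 [  3.    9.4 102.7  -0.   68.   93.2] [472.2  35.8 208.3] [ 0.61 -0.78  0.31] [ 0.01  0.   -0.07] 55.089134416253955
jaw deg -90.2 tilt [-1.7e-03 -5.0e-04 -1.0e+00]
[510.78778122 227.63868055  96.45641994] 147 [509.50449997 227.39156416  96.66802677]
[645.71970044 227.15646867  96.41538887] 142 [645.76773995 228.03237376  96.71891354]
ins [598.77807158 268.17821513  22.2024803 ]
s2 [577.42169539 229.01167352  23.57659343]
bench [565.64099423  58.93333759  -0.92919979]
[510.57090694 226.11033519  95.82954926] 52 [527.37407416 243.68970358 100.11434256]
[647.33812003 227.0114263   96.46721525] 61 [663.38383979 243.7746338  101.60804314]
```

View pics/m_topc.png

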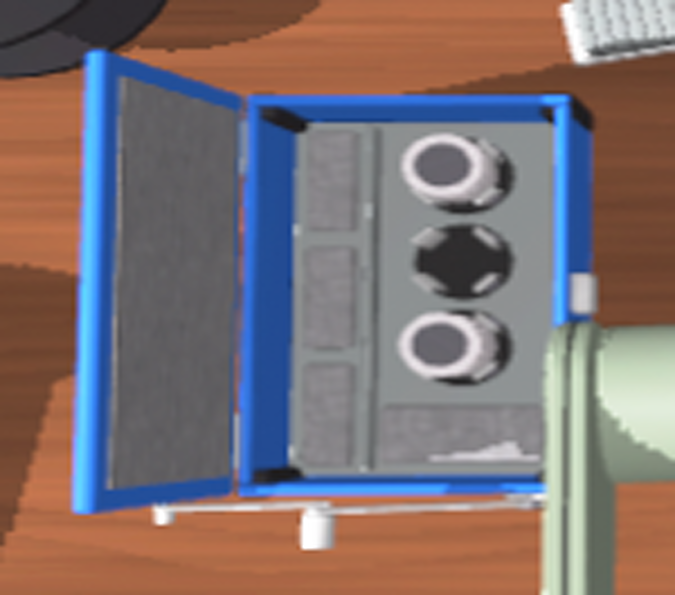

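View pics/m_scene.png

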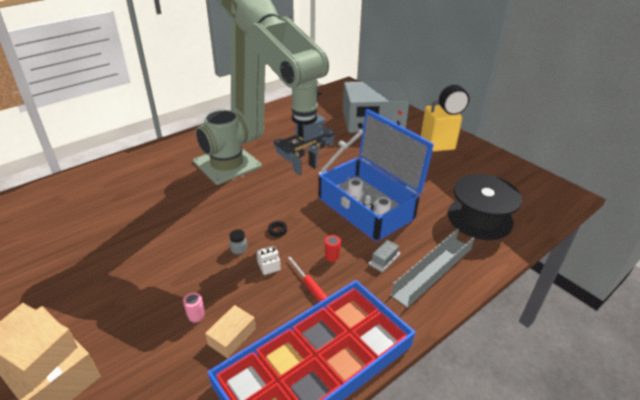

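```bash
python3 - <<'E'
from h import *
Ps=[]
for i in range(4):
    p,d,c=grab("top");P=cloud(d,c);Ps.append(P)
q=np.nanmean(Ps,0).reshape(-1,3)
def disk(x,y,r,lo,hi):
    t=q[(np.hypot(q[:,0]-x,q[:,1]-y)<r)&(q[:,2]<hi)&(q[:,2]>lo)]; return np.median(t[:,2]).round(2),np.mean(t[:,2]).round(2),len(t)
def ring(x,y,r0,r1,hi=15):
    h=np.hypot(q[:,0]-x,q[:,1]-y); t=q[(h>r0)&(h<r1)&(q[:,2]<hi)]; return np.median(t[:,2]).round(2),len(t)
for n,x,y in [("c1",510.3,227.5),("c3",645.8,227.5)]: print(n,disk(x,y,15,60,130))
for n,x,y in [("red",659,-8.3),("pink",612.7,-438)]: print(n,disk(x,y,15,60,130),ring(x,y,35,70))
f=q[(np.abs(q[:,0]-577)<15)&(np.abs(q[:,1]-228)<14)]; print("s2",np.median(f[:,2]),f[:,2].std(),len(f))
for xr,yr in [((570,590),(255,262)),((530,560),(190,205)),((600,625),(190,205)),((450,480),(200,250))]:
    f=q[(q[:,0]>xr[0])&(q[:,0]<xr[1])&(q[:,1]>yr[0])&(q[:,1]<yr[1])];print(xr,yr,np.median(f[:,2]).round(2),f[:,2].std().round(1),len(f))
E
```

```text
c1 (np.float64(96.64), np.float64(96.58), 103)
c3 (np.float64(96.51), np.float64(96.51), 99)
red (np.float64(72.06), np.float64(71.9), 97) (np.float64(-0.85), 1393)
pink (np.float64(72.32), np.float64(72.32), 98) (np.float64(-0.87), 1362)
s2 23.759394545694548 1.6674287879966407 107
(570, 590) (255, 262) 23.74 1.7 14
(530, 560) (190, 205) 23.15 4.6 64
(600, 625) (190, 205) 22.88 1.5 53
(450, 480) (200, 250) 25.67 6.0 198
```

Request:
{"fn": "send_rows", "kwargs": {
  "commands": [
    [[-0.1,-0.1,-0.1,-0.028,0,0],[-0.15,-0.2,-0.2,-0.056,0,0],[-0.15,-0.3,-0.3,-0.084,0,0],[-0.15,-0.4,-0.4,-0.112,0,0],[-0.15,-0.6,-0.6,-0.14,0,0],[-0.15,-0.8,-0.8,-0.168,0,0],[-0.15,-0.96,-1,-0.196,0,0],[-0.15,-0.96,-1,-0.224,0,0],[-0.15,-0.96,-1,-0.25,0,0],[-0.15,-0.96,-1,-0.25,0,0]]
  ],
  "jaw": 1,
  "force": 20
}}

```text
time_s: 27.72
ee_pos: [379.9, 138.4, 223.0]
ee_rot: [-164.9, 90.0, -164.9]
force: [0.3, 1.6, -0.5]
gripper_width: 0.3
```

```bash
python3 st.py; python3 - <<'E'
from h import *
goto(376,279,190,0)
E
```

```text
27.725 [ 18.4   2.3 108.7   0.   69.   18.4] [379.9 138.4 223. ] [ 0.29  1.61 -0.54] [-0.02 -0.1  -0.03] 0.3268292966316068
jaw deg -0.0 tilt [-2.e-04 -0.e+00 -1.e+00]
row [ 0.3299  1.4057 -0.04  ] [-0.0001 -0.      0.    ] deg [-0. -0.  0.]
```

Request:
{"fn": "send_rows", "kwargs": {
  "commands": [
    [[0,0.3,0,0,0,0],[0,0.5,-0.03,0,0,0],[0,0.6,-0.03,0,0,0],[0,0.6,-0.03,0,0,0]]
  ]
}}

```text
time_s: 28.22
ee_pos: [376.6, 198.0, 223.0]
ee_rot: [-112.7, 90.0, -112.7]
force: [-0.0, -0.9, 0.4]
gripper_width: 0.5
```

```bash
python3 st.py; python3 - <<'E'
from h import *
p,d,c=grab("wrist","n_wrist"); P=cloud(d,c)
print(proj([[390,279,169],[366,279,169],[366,279,178],[390,173,102]],c))
np.save("pics/n_P.npy",P)
q=P.reshape(-1,3); t=q[(q[:,0]>355)&(q[:,0]<397)&(q[:,1]>255)&(q[:,1]<300)&(q[:,2]>140)&(q[:,2]<200)]
print(len(t),t.min(0),t.max(0),np.median(t,0))
goto(376,279,190,0)
E
```

```text
28.225 [ 26.2   4.3 106.5  -0.   69.2  26.2] [376.6 198.  223. ] [-0.04 -0.89  0.43] [ 0.   -0.13 -0.01] 0.47460347935816893
jaw deg -0.0 tilt [-2.e-04 -5.e-04 -1.e+00]
[[344.84438169  94.59824926]
 [306.08013763  94.64303371]
 [305.33843717  94.03448008]
 [338.61520481 222.93407553]]
1685 [367.34763329 255.03591861 152.48202531] [396.99968971 299.8121937  185.0636475 ] [384.44108519 277.87736771 175.28106526]
row [ 0.3293  0.8144 -0.0058] [-0.0001 -0.      0.0001] deg [-0. -0.  0.]
```

View pics/n_wrist.png

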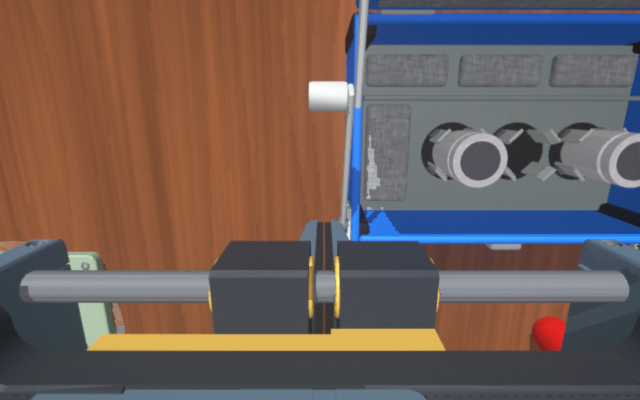

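Request:
{"fn": "send_rows", "kwargs": {
  "commands": [
    [[0,0.3,0,0,0,0],[0,0.6,-0.01,0,0,0],[0,0.81,-0.01,0,0,0],[0.15,0.81,-0.01,0,0,0],[0.3,0.81,-0.01,0,0,0],[0.36,0.81,-0.01,0,0,0],[0.36,0.81,-0.01,0,0,0]]
  ]
}}

```text
time_s: 29.15
ee_pos: [375.2, 277.8, 186.5]
ee_rot: [-136.1, 89.9, -136.1]
force: [0.4, -0.2, 0.4]
gripper_width: 0.3
```

```bash
python3 st.py
```

```text
29.15 [ 35.1   9.8 105.5  -0.   64.7  35.2] [375.2 277.8 186.5] [ 0.37 -0.25  0.37] [ 0.   -0.12  0.03] 0.3093184856542293
jaw deg -0.1 tilt [-0.0011 -0.0011 -1.    ]
```

Request:
{"fn": "send_rows", "kwargs": {
  "commands": [
    [[0.06,0,0,0,0,0],[0.12,0.01,0,0,0,0],[0.18,0.03,0,0,0,0],[0.24,0.06,0,0,0,0],[0.3,0.09,0,0,0,0],[0.3,0.09,0,0,0,0]]
  ]
}}

```text
time_s: 29.9
ee_pos: [376.1, 289.5, 157.9]
ee_rot: [60.2, 89.8, 60.2]
force: [-0.2, 2.5, 5.0]
gripper_width: 0.1
```

```bash
python3 st.py
```

```text
29.9 [3.610e+01 1.190e+01 1.074e+02 1.000e-01 6.050e+01 3.610e+01] [376.1 289.5 157.9] [-0.19  2.54  5.05] [ 0.55 -0.07  0.05] 0.13286542326331352
jaw deg -0.0 tilt [ 0.0021  0.0036 -1.    ]
```

Request:
{"fn": "send_rows", "kwargs": {
  "commands": [
    [[0.06,0.02,0,0,0,0],[0.12,0.04,0,0,0,0],[0.18,0.06,0,0,0,0],[0.24,0.07,0,0,0,0],[0.24,0.07,0,0,0,0]]
  ]
}}

```text
time_s: 30.52
ee_pos: [376.4, 295.9, 141.2]
ee_rot: [60.6, 89.5, 60.0]
force: [-11.9, -13.3, 54.2]
gripper_width: 0.4
```

```bash
python3 st.py; python3 - <<'E'
from h import *
p,d,c=grab("wrist","o_wrist"); p,d,c=grab("scene","o_scene")
bgr=cv2.cvtColor(p,cv2.COLOR_RGB2BGR); cv2.imwrite("pics/o_sc.png",cv2.resize(bgr[60:260,250:450],None,fx=3,fy=3,interpolation=cv2.INTER_CUBIC))
E
```

```text
30.525 [ 36.7  13.1 108.5   0.2  58.   37.1] [376.4 295.9 141.2] [-11.89 -13.25  54.22] [ 0.07  2.55 -1.92] 0.3969827334159715
jaw deg -0.5 tilt [ 0.0042  0.0072 -1.    ]
```

View pics/o_sc.png

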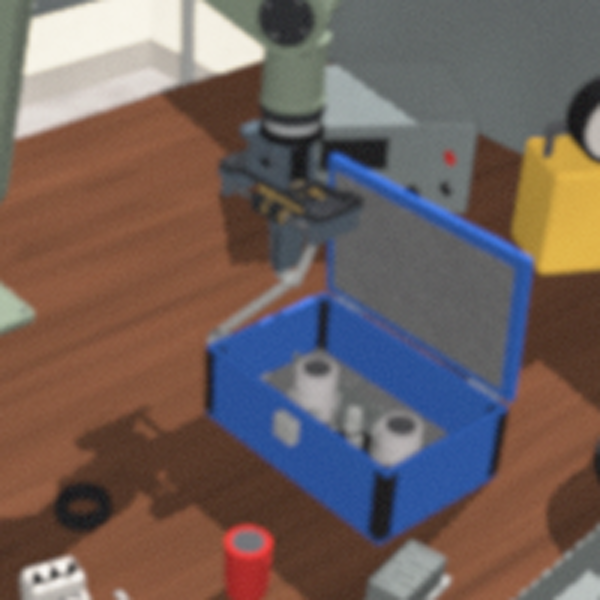

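View pics/o_wrist.png

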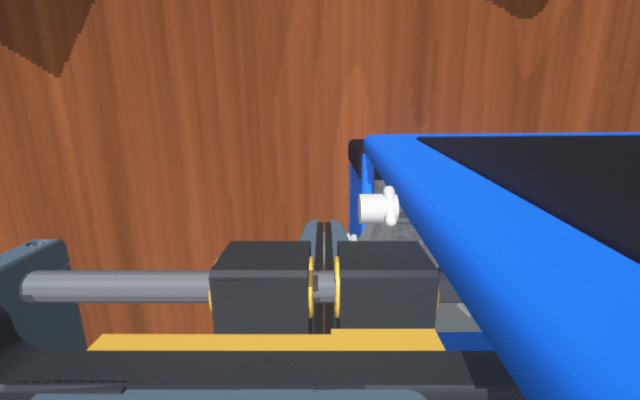

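Request:
{"fn": "send_rows", "kwargs": {
  "commands": [
    [[-0.1,-0.03,0,0,0,0],[-0.2,-0.06,0,0,0,0],[-0.3,-0.1,0,0,0,0]]
  ]
}}

```text
time_s: 31.0
ee_pos: [375.1, 284.1, 162.9]
ee_rot: [-130.0, 89.9, -130.0]
force: [0.3, -0.2, -0.3]
gripper_width: 0.4
```

```bash
python3 st.py; python3 - <<'E'
from h import *
p,d,c=grab("scene","q_scene"); 
bgr=cv2.cvtColor(p,cv2.COLOR_RGB2BGR); cv2.imwrite("pics/q_sc.png",cv2.resize(bgr[60:260,250:450],None,fx=3,fy=3,interpolation=cv2.INTER_CUBIC))
P=cloud(d,c);np.save("pics/q_P.npy",P)
p,d,c=grab("wrist","q_wrist")
E
```

```text
31.0 [ 35.8  11.4 107.2  -0.   61.5  35.8] [375.1 284.1 162.9] [ 0.33 -0.15 -0.27] [ 0.   -0.1  -0.04] 0.43507680420882744
jaw deg 0.0 tilt [-0.0012 -0.0014 -1.    ]
```

View pics/q_sc.png

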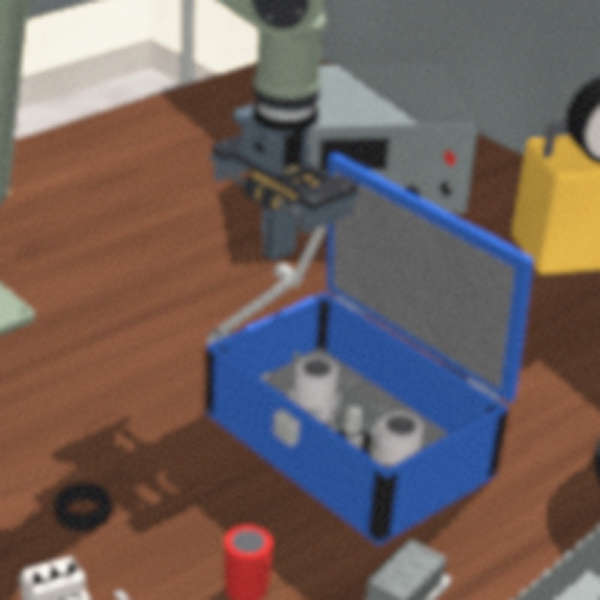

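View pics/q_wrist.png

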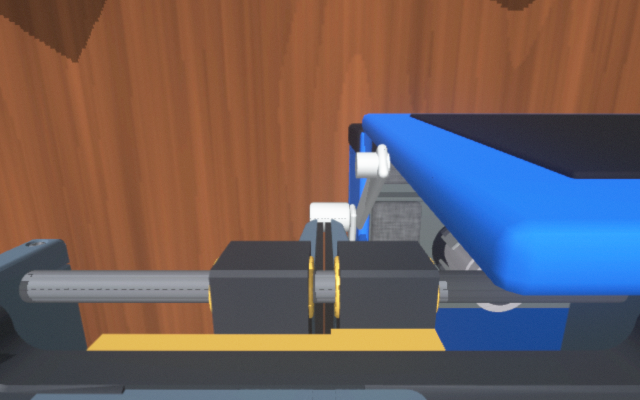

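```bash
python3 - <<'E'
from h import *
P=np.load("pics/q_P.npy"); q=P[145:156,338:352].reshape(-1,3); q=q[(q[:,2]>110)&(q[:,0]<400)]; print(np.median(q,0),q.min(0),q.max(0))
c=env.get_calibration("scene")
for th in [0,0.15,.2,.25,.3,.35,.4]:
    a=np.radians(32)-th; print(th,proj([378,173+125*np.cos(a),102+125*np.sin(a)],c).round(1), (102+125*np.sin(a)).__round__(1))
P=cloud(*[grab("wrist")[i] for i in (1,2)]) if 0 else None
E
```

```text
[388.86218984 285.38026579 136.4525697 ] [368.43814934 263.67638626 123.47849296] [399.31879767 305.35570203 169.51336018]
0 [[342.1 143.3]] 168.2
0.15 [[343.7 146.5]] 151.7
0.2 [[344.2 147.6]] 145.9
0.25 [[344.5 148.8]] 140.0
0.3 [[344.8 150.1]] 134.0
0.35 [[345.  151.4]] 127.9
0.4 [[345.2 152.7]] 121.7
```

Request:
{"fn": "send_rows", "kwargs": {
  "commands": [
    [[-0.3,-0.1,0,0,0,0],[-0.6,-0.2,0,0,0,0],[-1,-0.2,0,0,0,0]]
  ]
}}

```text
time_s: 31.48
ee_pos: [374.8, 263.7, 262.7]
ee_rot: [-141.2, 89.8, -141.2]
force: [-0.4, 0.3, 0.6]
gripper_width: -0.1
```

Request:
{"fn": "send_rows", "kwargs": {
  "commands": [
    [[-0.4,0,0,0,0,0],[-0.65,0.1,0.2,0,0,0],[-0.65,0.4,0.6,0,0,0],[-0.65,0.7,0.95,0,0,0]]
  ]
}}

```text
time_s: 31.98
ee_pos: [471.7, 335.4, 327.8]
ee_rot: [-75.1, 90.0, -75.1]
force: [0.5, -0.7, 0.3]
gripper_width: 0.5
```

Request:
{"fn": "send_rows", "kwargs": {
  "commands": [
    [[0,0.3,0.3,0,0,0],[0,0.65,0.6,0,0,0],[0,0.65,0.6,0,0,0],[0,0.65,0.6,0,0,0]]
  ]
}}

```text
time_s: 32.48
ee_pos: [530.1, 399.3, 326.9]
ee_rot: [-136.9, 89.8, -136.9]
force: [-1.0, -0.9, 0.8]
gripper_width: 0.6
```

```bash
python3 st.py; python3 - <<'E'
from h import *
goto(545,400,245,0)
grab("scene","r_scene")
E
```

```text
32.475 [36.  24.7 64.  -0.  91.5 36. ] [530.1 399.3 326.9] [-0.97 -0.89  0.75] [-0.   -0.11 -0.01] 0.6433781600597178
jaw deg -0.0 tilt [-0.002  -0.0018 -1.    ]
row [0.819  0.0084 0.1504] [-0.     -0.0003  0.0003] deg [-0.  -0.1  0.1]
```

View pics/r_scene.png

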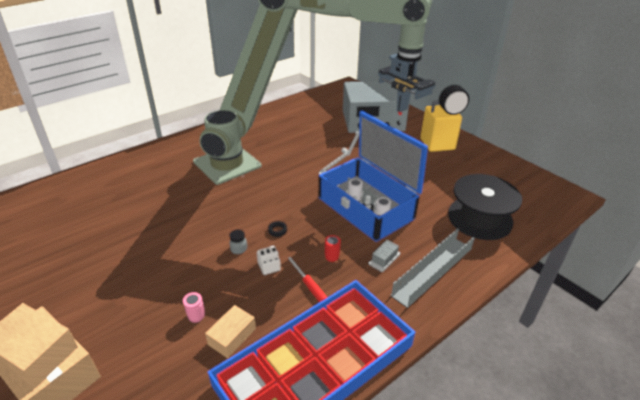

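Request:
{"fn": "send_rows", "kwargs": {
  "commands": [
    [[0.2,0,0.1,0,0,0],[0.5,0,0.15,0,0,0],[0.75,0,0.15,0,0,0],[0.75,0,0.15,0,0,0]]
  ]
}}

```text
time_s: 33.02
ee_pos: [544.0, 398.2, 251.9]
ee_rot: [-142.2, 89.8, -142.2]
force: [-0.5, -0.3, 0.6]
gripper_width: 0.7
```

Request:
{"fn": "send_rows", "kwargs": {
  "commands": [
    [[0,-0.05,0,0,0,0],[0,-0.1,0,0,0,0],[0,-0.14,0,0,0,0],[0,-0.18,0,0,0,0],[0,-0.22,0,0,0,0]]
  ]
}}

```text
time_s: 33.65
ee_pos: [545.5, 377.3, 253.2]
ee_rot: [-8.0, 90.0, -8.0]
force: [0.2, -0.0, -0.5]
gripper_width: 0.5
```

```bash
python3 st.py; python3 - <<'E'
from h import *
p,d,c=grab("scene","s_scene")
bgr=cv2.cvtColor(p,cv2.COLOR_RGB2BGR); cv2.imwrite("pics/s_sc.png",cv2.resize(bgr[30:260,280:480],None,fx=2.5,fy=2.5,interpolation=cv2.INTER_CUBIC))
E
```

```text
33.65 [33.7 25.4 72.9 -0.  81.6 33.7] [545.5 377.3 253.2] [ 0.22 -0.02 -0.45] [-0.05 -0.06  0.02] 0.5386777190639845
jaw deg -0.0 tilt [ 2.e-04 -0.e+00 -1.e+00]
```

View pics/s_sc.png

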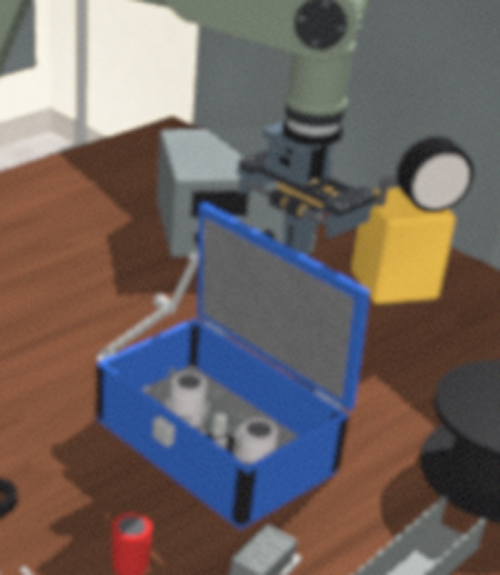

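Request:
{"fn": "send_rows", "kwargs": {
  "commands": [
    [[0,-0.05,0,0,0,0],[0,-0.1,0,0,0,0],[0,-0.15,0,0,0,0],[0,-0.2,0,0,0,0],[0,-0.25,0,0,0,0],[0,-0.3,0,0,0,0]]
  ]
}}

```text
time_s: 34.45
ee_pos: [545.4, 347.8, 252.9]
ee_rot: [92.5, 90.0, 92.5]
force: [0.3, 4.1, -2.2]
gripper_width: 0.4
```

```bash
python3 st.py; python3 - <<'E'
from h import *
p,d,c=grab("scene","t_scene")
bgr=cv2.cvtColor(p,cv2.COLOR_RGB2BGR); cv2.imwrite("pics/t_sc.png",cv2.resize(bgr[30:260,280:480],None,fx=2.5,fy=2.5,interpolation=cv2.INTER_CUBIC))
E
```

```text
34.45 [31.5 23.9 75.5  0.  80.6 31.5] [545.4 347.8 252.9] [ 0.27  4.07 -2.23] [ 0.74 -0.14  0.04] 0.4189155796606712
jaw deg 0.0 tilt [-0.e+00  6.e-04 -1.e+00]
```

View pics/t_sc.png

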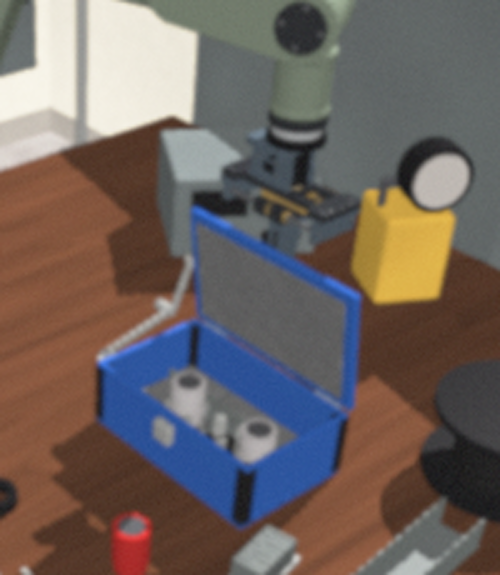

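Request:
{"fn": "send_rows", "kwargs": {
  "commands": [
    [[0.01,-0.06,0,0,0,0],[0.015,-0.11,0,0,0,0],[0.03,-0.16,0,0,0,0],[0.04,-0.22,0,0,0,0],[0.05,-0.28,0,0,0,0],[0.07,-0.34,0,0,0,0],[0.09,-0.41,0,0,0,0],[0.12,-0.47,0,0,0,0],[0.15,-0.54,0,0,0,0]]
  ]
}}

```text
time_s: 35.62
ee_pos: [545.5, 293.0, 238.0]
ee_rot: [-68.0, 90.0, -68.0]
force: [0.4, 2.5, 0.7]
gripper_width: 0.5
```

```bash
python3 st.py; python3 - <<'E'
from h import *
p,d,c=grab("scene","u_scene")
bgr=cv2.cvtColor(p,cv2.COLOR_RGB2BGR); cv2.imwrite("pics/u_sc.png",cv2.resize(bgr[30:260,280:480],None,fx=2.5,fy=2.5,interpolation=cv2.INTER_CUBIC))
E
```

```text
35.625 [27.2 21.6 81.2 -0.  77.2 27.2] [545.5 293.  238. ] [0.35 2.52 0.75] [0.37 0.   0.01] 0.5071752828700188
jaw deg -0.0 tilt [ 1.e-04 -3.e-04 -1.e+00]
```

View pics/u_sc.png

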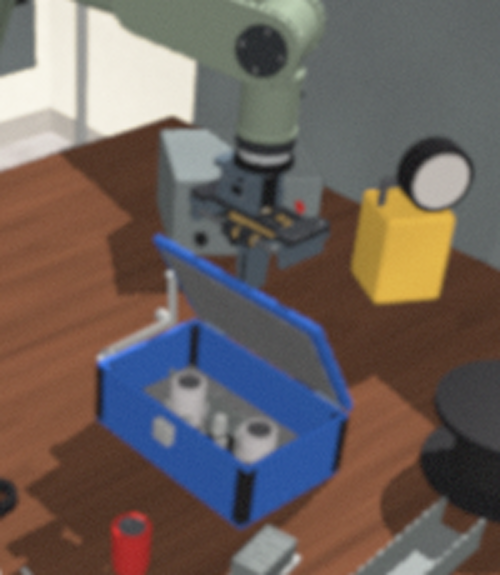

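Request:
{"fn": "send_rows", "kwargs": {
  "commands": [
    [[0.03,-0.05,0,0,0,0],[0.06,-0.1,0,0,0,0],[0.095,-0.16,0,0,0,0],[0.134,-0.212,0,0,0,0],[0.17,-0.262,0,0,0,0],[0.21,-0.31,0,0,0,0],[0.255,-0.362,0,0,0,0],[0.304,-0.412,0,0,0,0],[0.35,-0.455,0,0,0,0],[0.4,-0.5,0,0,0,0],[0.45,-0.54,0,0,0,0],[0.506,-0.58,0,0,0,0]]
  ]
}}

```text
time_s: 37.17
ee_pos: [545.5, 235.4, 187.1]
ee_rot: [-87.5, 90.0, -87.5]
force: [0.4, 0.1, 1.5]
gripper_width: 0.4
```

```bash
python3 st.py; python3 - <<'E'
from h import *
p,d,c=grab("scene","v_scene")
bgr=cv2.cvtColor(p,cv2.COLOR_RGB2BGR); cv2.imwrite("pics/v_sc.png",cv2.resize(bgr[30:260,280:480],None,fx=2.5,fy=2.5,interpolation=cv2.INTER_CUBIC))
E
```

```text
37.175 [22.2 21.  89.5 -0.  69.5 22.2] [545.5 235.4 187.1] [0.41 0.1  1.46] [-0.01 -0.13 -0.01] 0.36060394888656266
jaw deg -0.0 tilt [ 0.e+00 -1.e-04 -1.e+00]
```

View pics/v_sc.png

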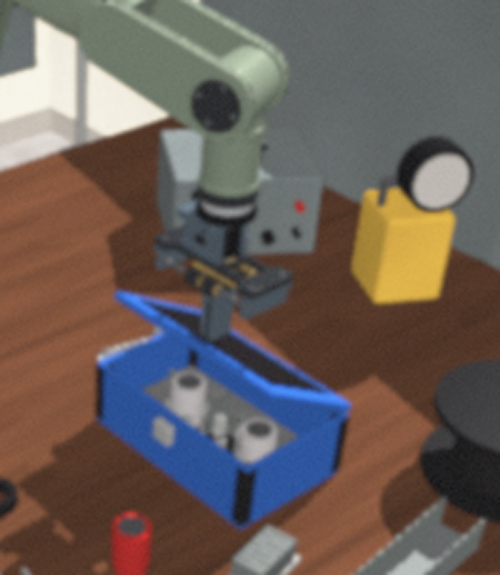

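Request:
{"fn": "send_rows", "kwargs": {
  "commands": [
    [[0.05,-0.035,0,0,0,0],[0.11,-0.07,0,0,0,0],[0.17,-0.1,0,0,0,0],[0.23,-0.13,0,0,0,0],[0.29,-0.155,0,0,0,0],[0.35,-0.18,0,0,0,0],[0.41,-0.2,0,0,0,0],[0.47,-0.22,0,0,0,0],[0.53,-0.23,0,0,0,0],[0.59,-0.24,0,0,0,0],[0.65,-0.25,0,0,0,0],[0.7,-0.26,0,0,0,0],[0.7,-0.26,0,0,0,0]]
  ]
}}

```text
time_s: 38.85
ee_pos: [545.3, 209.6, 116.9]
ee_rot: [-169.4, 90.0, -169.4]
force: [0.2, 0.3, -0.4]
gripper_width: 0.1
```

```bash
python3 st.py; python3 - <<'E'
from h import *
p,d,c=grab("scene","w_scene")
bgr=cv2.cvtColor(p,cv2.COLOR_RGB2BGR); cv2.imwrite("pics/w_sc.png",cv2.resize(bgr[30:260,280:480],None,fx=2.5,fy=2.5,interpolation=cv2.INTER_CUBIC))
E
```

```text
38.85 [19.9 23.5 96.5  0.  60.  19.9] [545.3 209.6 116.9] [ 0.15  0.34 -0.4 ] [ 0.02 -0.13  0.02] 0.08977175355105872
jaw deg -0.0 tilt [-7.e-04 -1.e-04 -1.e+00]
```

View pics/w_sc.png

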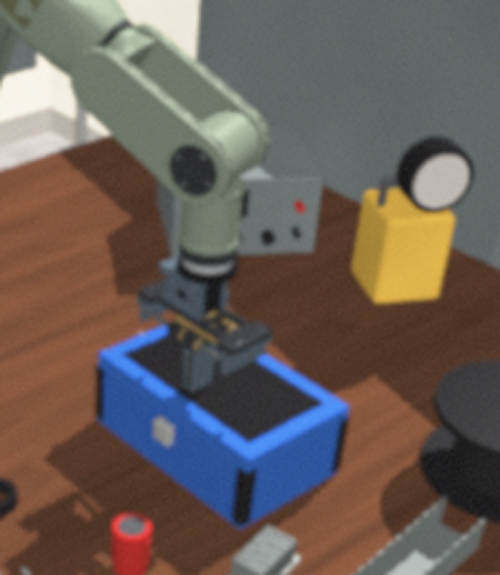

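Nearly or fully shut. Press gently to confirm contact.

Request:
{"fn": "send_rows", "kwargs": {
  "commands": [
    [[0.01,0,0,0,0,0],[0.02,0,0,0,0,0],[0.03,0,0,0,0,0],[0.04,0,0,0,0,0],[0.04,0,0,0,0,0]]
  ]
}}

```text
time_s: 39.52
ee_pos: [545.5, 209.6, 114.3]
ee_rot: [-7.3, 90.0, -7.3]
force: [-1.3, -1.2, 5.6]
gripper_width: 0.6
```

```bash
python3 st.py
```

```text
39.525 [19.9 23.6 96.8 -0.  59.6 19.9] [545.5 209.6 114.3] [-1.3  -1.24  5.65] [-0.17  0.17 -0.07] 0.5896004169202694
jaw deg -0.0 tilt [ 6.e-04 -1.e-04 -1.e+00]
```

Request:
{"fn": "send_rows", "kwargs": {
  "commands": [
    [[0.01,0,0,0,0,0],[0.02,0,0,0,0,0],[0.02,0,0,0,0,0],[0.02,0,0,0,0,0]]
  ]
}}

```text
time_s: 40.02
ee_pos: [545.6, 209.5, 114.2]
ee_rot: [9.9, 89.9, 9.9]
force: [-3.8, -2.3, 15.1]
gripper_width: 0.2
```

Request:
{"fn": "send_rows", "kwargs": {
  "commands": [
    [[-0.2,0,0,0,0,0],[-0.6,0,0,0,0,0],[-1,0,0,0,0,0]]
  ]
}}

```text
time_s: 40.4
ee_pos: [545.2, 209.6, 212.2]
ee_rot: [-166.9, 90.0, -166.9]
force: [0.9, -0.2, 0.7]
gripper_width: 0.6
```

Request:
{"fn": "send_rows", "kwargs": {
  "commands": [
    [[0,-0.5,-0.3,0,0,0],[0,-1,-0.6,0,0,0]]
  ]
}}

```text
time_s: 40.65
ee_pos: [485.0, 108.9, 211.7]
ee_rot: [-5.6, 89.9, -5.5]
force: [-0.6, -0.8, -0.1]
gripper_width: 0.2
```

Request:
{"fn": "send_rows", "kwargs": {
  "commands": [
    [[0,-0.5,-0.3,0,0,0],[0,-1,-0.6,0,0,0],[0,-1,-0.6,0,0,0]]
  ]
}}

```text
time_s: 41.02
ee_pos: [423.3, 7.4, 211.6]
ee_rot: [-135.7, 90.0, -135.9]
force: [0.7, 0.7, -0.3]
gripper_width: 0.6
```

Request:
{"fn": "send_rows", "kwargs": {
  "commands": [
    [[0,-0.5,-0.3,0,0,0],[0,-1,-0.3,0,0,0],[0,-1,-0.3,0,0,0]]
  ]
}}

```text
time_s: 41.4
ee_pos: [396.1, -92.1, 211.7]
ee_rot: [-19.7, 89.9, -19.9]
force: [-0.7, 0.4, 0.3]
gripper_width: 0.3
```

```bash
python3 st.py; python3 - <<'E'
from h import *
p,d,c=grab("scene","x_scene")
p,d,c=grab("top","x_top");q=cloud(d,c).reshape(-1,3)
for y in range(160,341,30):
    t=q[(np.abs(q[:,1]-y)<12)&(q[:,0]>420)&(q[:,0]<680)]; print(y,np.median(t[:,2]).round(2))
E
```

```text
41.4 [-14.7   3.  109.7  -0.   67.3 -14.4] [396.1 -92.1 211.7] [-0.65  0.44  0.34] [-0.01 -0.1   0.01] 0.2787493580311229
jaw deg -0.3 tilt [ 1.1e-03 -4.0e-04 -1.0e+00]
160 109.68
190 114.78
220 114.6
250 114.74
280 114.5
310 114.7
340 112.14
```

View pics/x_scene.png

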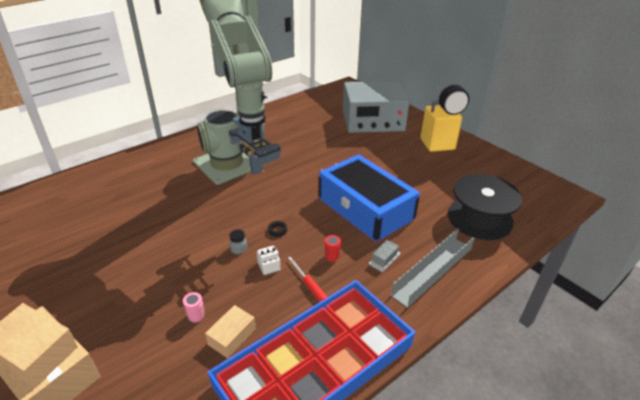

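View pics/x_top.png

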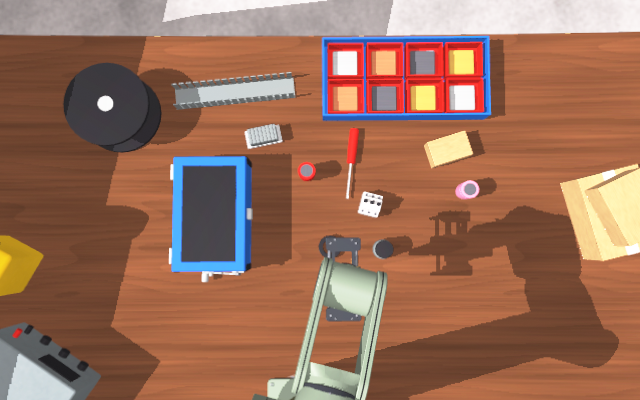

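The lid lies flat at about 114.6 mm over its whole depth, so it is fully shut. The bystanders haven't moved, no white canisters are left on the bench, and the robot is clear. Handing in.

```bash
python3 -c "
from workcell import env
print(env.job_done(), env.state()['time_s'])"
```

```text
the job is handed in; nothing more can be done
the job is handed in; nothing more can be done
```

The case is packed and shut, and I handed the job in at about 41 s. One reading could count against it: the wrist force reached about 54 N while I was breaking the stay.

- **Canisters:** only two were on the bench. I twisted both down, one into socket 1 and one into socket 3. Their tops read about 72.9 mm above the socket floor. The standing look-alikes read about 73 mm above the bench by the same measure, so both canisters are fully home. From the force readings the insert went down about 5 mm at most, well short of its 10 mm stops.
- **Stay and lid:** I broke the stay while the lid was still up, to about 0.3 rad going by the scene picture. Then I lowered the lid from behind and pressed it with about 15 N. It reads flat at about 114.6 mm, against 114 mm expected when shut.
- **The 54 N reading:** it came at the end of the knee press and I backed off straight away. That is under the 120 N wrist limit. The broken stay had probably begun to pull the lid, because the lid was found further forward afterwards. I could not rule out that the gripper's body touched the stay or the lid, which would break the 40 N limit.
- **Everything else:** in the last top and scene pictures the bystanders and the red and pink look-alikes looked unmoved. The roll of tape was partly hidden by the gripper from above, but clear in the scene view. I noticed no knocked canister or slackened grip.

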